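# Top up the parts dish with the scoop and hang the scoop on its peg

## Robot

A 7-joint arm with a two-finger parallel gripper is mounted at the origin on the work surface. World frame = base frame: x ahead of the robot, y to its left, z up, the work surface at z = 0. Lengths are in m, angles in rad, forces in N, time in s.
With the tool pointing down it reaches from about 0.4 to 0.875 m from the base axis. Payload 19.3 kg.
Tool frame: the origin (TCP) lies at the very end of the fingers, on their centre line; the grasp point (between the pads) lies 19 mm behind it; z points along the fingers, y is the line along which they close (so a half turn about z gives the same grasp; the last joint's range is limited). The gripper opens to 85 mm and grips with 20 to 120 N. Pads are 22 mm wide; open, the fingers measure 114 mm over their backs; the gripper's body (76 mm by 85 mm) begins 54 mm behind the grasp point. The pads swing forward as they close: fully open they stand 13 mm farther back than shut.
Start: joints at [1.278, 0.521, -0.036, 1.599, 0.021, 1.021, -0.113], TCP at [0.138, -0.61, 0.231] pointing down, gripper open.
Joint ranges: [-2.91, 2.91], [-0.3, 2.13], [-1.5, 1.42], [0.17, 2.43], [-1.26, 4.41], [0.16, 1.93], [-2.52, 2.52]. Speed limits (rad/s): [1.89, 1.89, 2.39, 2.39, 3.01, 3.01, 3.01].

## Interface

Orientations are given as [roll, pitch, yaw] about the fixed x, y, z axes, in that order (R = Rz(yaw) Ry(pitch) Rx(roll)).
In Python, from workcell import monitor, optics, workorder gives the robot as it stands.
- The arm moves only by the tool apply_moves, never from a script. Its arguments are lists of equal length, an entry for each row: "linear": the shift along the tool's x, y, z each as a share of 0.1 m, from -1 to 1, a list of three; "delta_rot": the turn, a rotation vector about the tool's x, y, z each as a share of 120 degrees, from -1 to 1, a list of three. A call has exactly 5 rows; each row is the pose to reach, as a shift and turn from the pose commanded when the call began, along the tool's axes at that moment; what a row does not reach only later rows make up. A row lasts 1/12 s, in which the tool goes at most 41.7 mm and 7.16 degrees, less where a joint would pass 70% of its speed; a pose out of reach is approached as far as the arm can. A call with a number of a shift or a turn outside -1 to 1 is refused whole. A call with a gripper value outside its range is refused whole. "gripper" is the opening, from -1 (shut) to 1 (fully open), set as the call begins (left out, the last holds). The fingers move at their own pace and stop on an object; "force" is the grip in N (left out, the last holds). Time passes only in rows, so rows that repeat a pose let the fingers close, or fill a call up. It gives the time, the measured TCP pose, the force, the opening and the grip force at its end, in the units of the state.
- monitor.observe(): the state, without advancing time (a new reading comes with each control period).
- optics.grab_frame(name): name is "scene" or "top" or "wrist"; returns (picture, depth): 400x640x3 uint8, red, green, blue; 400x640 float32, m along the optical axis (not along the pixel's ray), 0 where there is no reading.
- optics.camera_info(name): a dict with "fx", "fy", "cx", "cy" (pixels), "rvec" (rotation vector, rad) and "tvec" (3), from world to camera coordinates, as OpenCV has them; the wrist camera has in their place "T_tool_cam" (4x4, takes a point from camera to tool coordinates, whose origin is the TCP and whose axes are the flange's). Camera axes: x right, y down, z forward; pixel columns grow to the right and rows downward; lengths in m; the calibration is good to about 2 mm. The wrist camera is an equidistant fisheye: a pixel r from the principal point sees the ray r / f radians off the axis. A picture is of the moment at which its call begins: read the wrist's pose just before it. camera_info takes no time and is no camera call.
- workorder.job_done(): hands the job in; it is judged then, once.
The state is a dict: "clock": time; "qpos": joint angles; "qd": joint speeds; "joint_efforts": joint torques, N m; "position": TCP position; "tool_rot": TCP orientation; "force": force on the tool from outside, world axes, zero at the start; "moment": the same for the moment, N m; "grip_width": finger opening in m; "finger_force": force on a finger pad.
Only numpy, scipy, OpenCV 4.12 (cv2) and the standard library are available. Lean on these libraries where they do the work, as an engineer would, in place of code of your own. Each camera call takes 0.05 s, during which the arm holds its last target. There are 200 camera calls.

## Task

Use the scoop to move at least three of the five ferrite beads from the parts bin into the round metal parts dish: the fingers must not touch the beads, and every bead must finish either in the dish or in the bin, none on the bench. Then hang the scoop by the eye of its handle on the peg of the stand, let go, and leave it hanging there. Leave the screwdriver and the jar where they are.

Things in the scene. Friction and masses are not known exactly. Their poses are not given: they have to be found in the camera images.
- scoop: scoop, 140 g: open steel bowl 56 (x) by 64 (y), floor 2 thick, sides 26 high (15 at the nose), back 28 high, nose (+x) open. Black handle, 14 wide (y), 12 thick, from x -28, z 22 rises at 30 degrees towards -x, 146 long, ending in an eye. Centre of mass in the bowl's rear. Origin: centre of the floor's underside, z up. It starts standing on the bench, handle towards the robot
- scoop_grip (a point): point on the handle's centre line, 60 along it from the bowl, in the scoop's frame at [-80, 0, 52]; a good place to hold it across its 14 width (closing along the scoop's y)
- scoop_eye (a point): centre of the eye at the handle's end, in the scoop's frame at [-167, 0, 102]: ring 36 outside, 24 hole, 8 thick, hole axis along the scoop's y
- scoop_nose (a point): middle of the bowl's front edge, at [28, 0, 0] in the scoop's frame (underside)
- bin: grey plastic parts bin fixed to the bench, open on top, 158 (x) by 88 (y) outside, walls and floor 4 thick; far (+x) wall 45 high, side walls 30, the front wall (-x, towards the robot) only 14 high. Inside, a 45 degree ramp joins floor and far wall (from x 53, z 4 to x 75, z 26). Origin: centre of the underside. The beads start in its far (+x) half
- dish: round aluminium parts dish fixed to the bench, open on top, 130 across the rim (124 at the foot), 22 high, wall 3, floor 4 thick. Origin: centre of the underside. Bin and dish may stand either way round
- stand: stand fixed to the bench: black foot 110 (x) by 100 (y) by 14, centred at y 20; steel column 18 in diameter, 314 high, axis at y 6; on it a steel peg 8 in diameter from [0, 0, 280] along the stand's -y, rising slightly, to [0, -75, 292]; a black collar 34 in diameter at its root. Origin: on the bench below the peg's root, z up
- peg_mid (a point): point on the peg's axis 40 from its root, halfway along: [0, -40, 286] in the stand's frame
- peg_tip (a point): centre of the 12 diameter knob at the free end of the peg
- bead0: ferrite bead, dark barrel shape 16 in diameter and 14 tall, 12 g; origin at the centre of one flat end (the lower at the start)
- bead1: ferrite bead, dark barrel shape 16 in diameter and 14 tall, 12 g; origin at the centre of one flat end (the lower at the start)
- bead2: ferrite bead, dark barrel shape 16 in diameter and 14 tall, 12 g; origin at the centre of one flat end (the lower at the start)
- bead3: ferrite bead, dark barrel shape 16 in diameter and 14 tall, 12 g; origin at the centre of one flat end (the lower at the start)
- bead4: ferrite bead, dark barrel shape 16 in diameter and 14 tall, 12 g; origin at the centre of one flat end (the lower at the start)
- driver: bystander: screwdriver, 180 long, lying on the bench
- jar: bystander: small amber jar, 44 in diameter, 55 high
Things that resemble listed ones, but are neither listed nor needed, are in the scene too. Leave any red look-alike of the scoop alone.

How it is judged:
By the outcome, as a careful person would: the job done as asked, in the order asked, and still so for the second after the job is handed in, with the robot touching nothing.
It also fails if it takes over 64 s, if anything falls off the work surface, if the arm or the gripper's body presses on something with over 40 N, if the wrist force passes 120 N, or if a joint passes its speed limit or range.

## Working session

There is one attempt and no reset: what is moved stays moved. The work goes in short steps, Python scripts to look and compute and a tool call to move; the robot and the scene stay as the last step left them, time stands still between calls to the robot, and variables do not carry over. Pictures are saved under pics/ and viewed, at most 12 in all, crops included, and the job is handed in when it is done.

Besides the shell and the picture viewer there is one more tool, called after ">>>" as name(argument=value, ...) on one line, values as JSON. apply_moves: Moves the arm, as the interface text tells. Its arguments: {"type":"object","properties":{"linear":{"type":"array"},"delta_rot":{"type":"array"},"gripper":{"type":"number"},"force":{"type":"number"}},"required":["linear","delta_rot"]}

```bash
ls; mkdir -p pics; cat > h.py <<'E'
import numpy as np, cv2
from scipy.spatial.transform import Rotation as R
from workcell import monitor, optics, workorder
def cam(n):
    c=optics.camera_info(n); K=np.array([[c['fx'],0,c['cx']],[0,c['fy'],c['cy']],[0,0,1.]])
    Rm=cv2.Rodrigues(np.array(c['rvec'],float))[0]; t=np.array(c['tvec'],float).reshape(3)
    return K,Rm,t
def ray(n,u,v):
    K,Rm,t=cam(n); d=Rm.T@np.linalg.solve(K,[u,v,1.]); return -Rm.T@t,d
def onz(n,u,v,z):
    o,d=ray(n,u,v); return o+d*(z-o[2])/d[2]
def pts(n,dep):
    K,Rm,t=cam(n); v,u=np.mgrid[0:dep.shape[0],0:dep.shape[1]]
    p=np.stack([(u-K[0,2])/K[0,0]*dep,(v-K[1,2])/K[1,1]*dep,dep],-1)
    return (p-t)@Rm
E
python3 - <<'E'
from h import *
print(monitor.observe())
for n in ['scene','top']:
    im,d=optics.grab_frame(n); np.savez(''+n+'.npz',im=im,d=d)
    cv2.imwrite(f'pics/{n}0.png',cv2.resize(im[...,::-1],(800,500)))
    K,Rm,t=cam(n); print(n,K.tolist(),(-Rm.T@t),Rm[2])
print(optics.camera_info('wrist'))
E
```

```text
pics
{'clock': 0.0, 'qpos': array([ 1.27781135,  0.52205549, -0.03632019,  1.59999803,  0.02118844,
        1.0211336 , -0.11281518]), 'qd': array([ 0.0025049 , -0.00093924, -0.00014391,  0.00053942,  0.00039165,
       -0.0007914 ,  0.0010372 ]), 'joint_efforts': array([ 4.81211446e-04, -9.27105904e+01,  1.97970405e+00, -3.69942892e+01,
        1.77244894e-02,  8.28851829e-03, -1.21704225e-04]), 'position': array([ 0.13797586, -0.60922084,  0.23070355]), 'tool_rot': array([-3.14038554e+00,  8.15056381e-05,  2.22747405e-01]), 'force': array([-0.31667019, -0.21221764, -0.11042896]), 'moment': array([-0.00769731, -0.00524544,  0.01924464]), 'finger_force': 0.0, 'grip_width': 0.08516482008635391}
scene [[367.4588532818948, 0.0, 320.4199312446467], [0.0, 367.4588532818948, 200.41365037016953], [0.0, 0.0, 1.0]] [ 1.38049151 -0.17429222  0.81258935] [-0.81443881  0.11704862 -0.56832125]
top [[520.5613270812078, 0.0, 314.7387248175299], [0.0, 520.5613270812078, 199.9046773243065], [0.0, 0.0, 1.0]] [ 0.19716659 -0.01149575  1.94461372] [ 0.1741087  -0.00368071 -0.98471956]
{'fx': 309.70691628693146, 'fy': 309.70691628693146, 'cx': 317.4884582521982, 'cy': 204.0036899319745, 'T_tool_cam': array([[-5.61241282e-04, -9.57822016e-01, -2.87361569e-01,
         7.15281045e-02],
       [ 9.99999758e-01, -4.19377225e-04, -5.55232238e-04,
         7.38719549e-04],
       [ 4.11300763e-04, -2.87361811e-01,  9.57822019e-01,
        -1.42261972e-01],
       [ 0.00000000e+00,  0.00000000e+00,  0.00000000e+00,
         1.00000000e+00]])}
```

View pics/scene0.png

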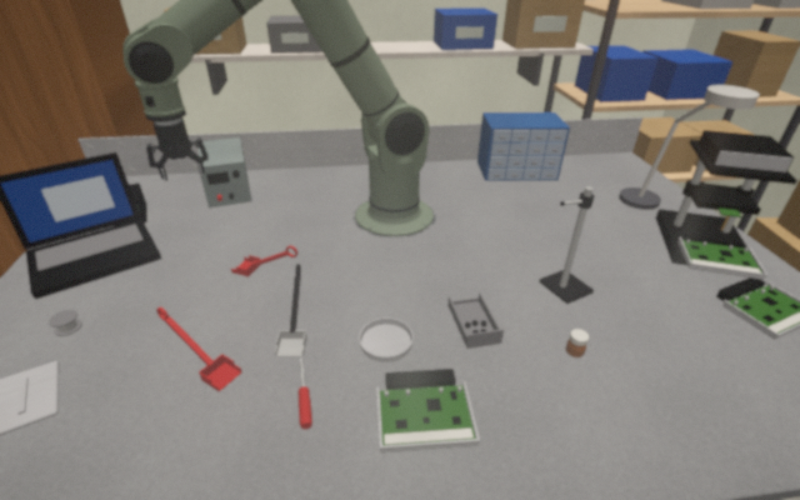

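View pics/top0.png

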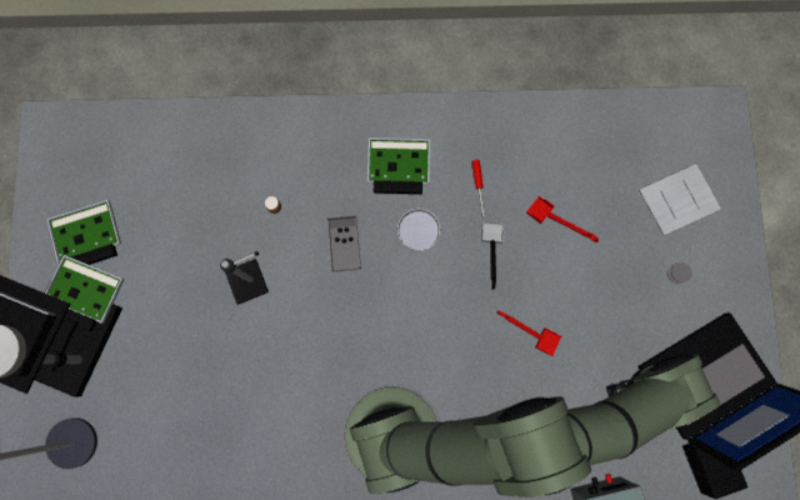

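Scene (800 px scale): the scoop candidates are the black-handled steel one at top (492,233)–(493,285), and red ones at (540,210) and (548,340). The black-handled steel one fits the description. The bin is at top (344,243) with beads near (345,235), the dish at (419,230), and the stand at (245,275) with its knob near (257,253). I'll confirm with an enlarged crop and measure.

```bash
python3 - <<'E'
from h import *
t=np.load('top.npz'); s=np.load('scene.npz')
def crop(a,x0,y0,w,h,W,H): return cv2.resize(a['im'][y0:y0+h,x0:x0+w,::-1],(W,H),interpolation=cv2.INTER_CUBIC)
A=crop(t,250,160,160,80,800,400-100)
A=np.hstack([crop(t,365,165,60,75,240,300),crop(t,255,165,50,60,250,300),crop(t,165,185,60,65,277,300)])[:, :767]
B=np.hstack([crop(s,200,190,60,100,180,300),crop(s,345,230,70,55,350,300),crop(s,420,140,70,105,200,300)])
B=cv2.copyMakeBorder(B,0,0,0,767-B.shape[1],cv2.BORDER_CONSTANT)
cv2.imwrite('pics/crops.png',np.vstack([A,B]))
# depth heights
P=pts('top',t['d']); Q=pts('scene',s['d'])
def stat(n,im,p,m):
    x=p[m]; print(n,m.sum(),np.round(np.median(x,0),4),np.round(x.min(0),3),np.round(x.max(0),3))
for nm,PP,a in(('top',P,t),('scene',Q,s)):
    g=a['im'].astype(int); 
    print(nm,'valid',(a['d']>0).mean(), 'bench z', np.median(PP[...,2][(a['d']>0)&(abs(PP[...,0]-.5)<.2)&(abs(PP[...,1])<.3)]))
    x,y,z=PP[...,0],PP[...,1],PP[...,2]; ok=a['d']>0
    dark=g.max(-1)<70
    stat('all',g,PP,ok&(z>.008)&(x>.3)&(x<.7)&(abs(y)<.3))
    stat('stand',g,PP,ok&(z>.2)&(x>.3)&(x<.7)&(y>.2)&(y<.6))
    n,l,st,c=cv2.connectedComponentsWithStats((ok&(z>.006)&(x>.25)&(x<.75)&(abs(y)<.6)).astype(np.uint8))
    for i in range(1,n):
        if st[i,4]>25: stat(f'{i} {c[i].round(1)}',g,PP,l==i)
E
```

```text
top valid 0.99594140625 bench z 0.0005511578412782882
all 1743 [0.561  0.0329 0.0111] [ 0.3   -0.3    0.008] [0.7   0.299 0.123]
stand 174 [0.4633 0.4031 0.2924] [0.444 0.333 0.201] [0.494 0.429 0.32 ]
2 [318.8 149.5] 373 [ 0.7304 -0.0395  0.0275] [ 0.713 -0.113  0.006] [0.75  0.037 0.047]
5 [383.7 153.7] 83 [ 0.7262 -0.2867  0.0181] [ 0.634 -0.3    0.006] [ 0.749 -0.271  0.033]
134 [217.8 163.1] 146 [0.6815 0.3421 0.0513] [0.659 0.322 0.006] [0.723 0.374 0.064]
199 [449.3 176.5] 314 [ 0.6122 -0.5179  0.0448] [ 0.535 -0.599  0.006] [ 0.701 -0.425  0.121]
372 [334.  182.6] 285 [ 0.6044 -0.085   0.0117] [ 0.538 -0.166  0.006] [ 0.668 -0.029  0.031]
410 [273.9 189.5] 564 [0.5892 0.1347 0.0149] [0.479 0.082 0.006] [0.667 0.195 0.056]
583 [393.8 203.6] 260 [ 0.5151 -0.3056  0.0456] [ 0.406 -0.354  0.006] [ 0.616 -0.282  0.127]
973 [195.  221.8] 891 [0.4561 0.4107 0.0169] [0.39  0.333 0.006] [0.537 0.508 0.32 ]
1979 [421. 261.] 236 [ 0.2944 -0.3981  0.0519] [ 0.252 -0.508  0.006] [ 0.351 -0.305  0.131]
scene valid 0.9959453125 bench z 0.0017042319724982179
all 1284 [0.5882 0.0886 0.0197] [
[... 222 characters left out ...]
.2945 -0.4058  0.0511] [ 0.25  -0.507  0.006] [ 0.347 -0.305  0.121]
20 [234.7 251.9] 469 [ 0.5444 -0.3081  0.0389] [ 0.404 -0.354  0.006] [ 0.617 -0.284  0.121]
37 [381.1 258.6] 889 [0.5829 0.1336 0.0185] [0.477 0.082 0.006] [0.645 0.18  0.048]
50 [158.3 280.1] 621 [ 0.6204 -0.5055  0.0403] [ 0.54  -0.599  0.006] [ 0.699 -0.425  0.121]
63 [308.2 270.4] 594 [ 0.5889 -0.0979  0.0126] [ 0.533 -0.16   0.006] [ 0.667 -0.031  0.027]
66 [461.5 274.1] 310 [0.6947 0.3371 0.0433] [0.662 0.321 0.006] [0.708 0.364 0.06 ]
108 [242.2 306. ] 118 [ 0.7286 -0.2872  0.02  ] [ 0.635 -0.295  0.012] [ 0.75  -0.272  0.027]
111 [332.8 302.1] 626 [ 0.7364 -0.0492  0.0287] [ 0.712 -0.113  0.009] [0.75  0.039 0.034]
```

View pics/crops.png

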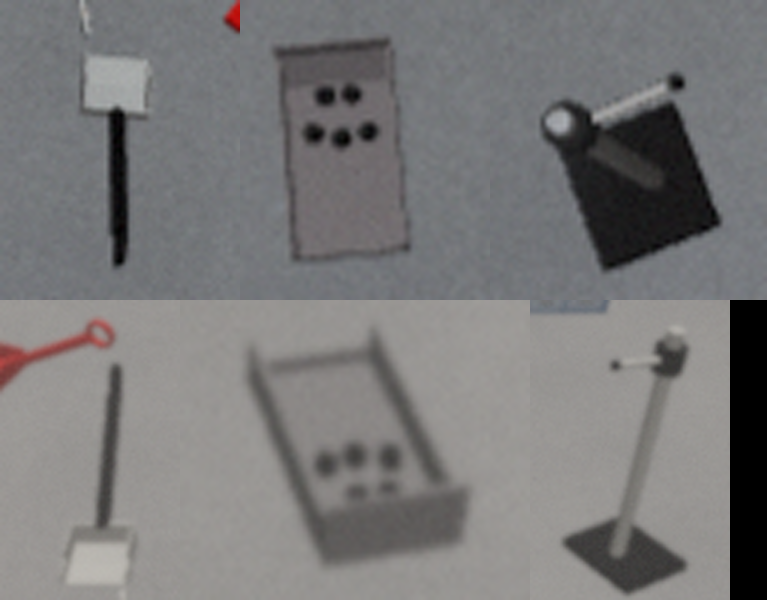

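The crop confirms it: steel bowl with a black handle is the scoop, the red ones are look-alikes. The bin's tall wall and ramp are on the +x side. The five beads sit in its far half, and the peg points about −y and slightly +x. Next, precise poses.

```bash
python3 - <<'E'
from h import *
from scipy.optimize import least_squares
T={n:np.load(n+'.npz') for n in('top','scene')}
for n,a in T.items():
    P=pts(n,a['d']); g=a['im'].astype(int); x,y,z=P[...,0],P[...,1],P[...,2]; v=g.max(-1)
    print('==',n)
    # scoop handle: dark
    m=(v<60)&(x>.38)&(x<.56)&(y>-.335)&(y<-.275)&(z>.02)
    p=P[m]; c=p.mean(0); d=np.linalg.svd(p-c)[2][0]; d*=np.sign(d[0])
    print('handle',m.sum(),c.round(4),d.round(3),'yaw',np.degrees(np.arctan2(d[1],d[0])).round(2),'elev',np.degrees(np.arcsin(-d[2])).round(1),'ends',p.min(0).round(3),p.max(0).round(3))
    # bowl: bright region
    vs,us=np.nonzero(m); 
    m=(g.min(-1)>150)&(x>.5)&(x<.65)&(y>-.36)&(y<-.26); p=P[m]
    r=cv2.minAreaRect(p[:,:2].astype(np.float32)*1000); print('bowl',m.sum(),r,np.percentile(p,[2,50,98],axis=0).round(3).tolist())
    # dish
    m=(x>.5)&(x<.69)&(y>-.2)&(y<-.01)&(z>.016)&(z<.026); p=P[m]
    f=least_squares(lambda q:np.hypot(p[:,0]-q[0],p[:,1]-q[1])-q[2],[.6,-.09,.06],loss='soft_l1',f_scale=.002).x; print('dish',m.sum(),f.round(4),np.median(p[:,2]).round(4))
    # bin
    m=(x>.46)&(x<.68)&(y>.06)&(y<.2)&(z>.007)
    r=cv2.minAreaRect(P[m][:,:2].astype(np.float32)*1000); print('bin',r)
    for lo,hi in((.02,.034),(.036,.05)):
        mm=m&(z>lo)&(z<hi); p=P[mm]; print(' binz',lo,mm.sum(),np.percentile(p,[3,50,97],axis=0).round(3).tolist())
    # beads
    m=((v<55)&(x>.5)&(x<.66)&(y>.08)&(y<.19)&(z<.03)).astype(np.uint8)
    k,l,s,c=cv2.connectedComponentsWithStats(m)
    for i in range(1,k):
        if s[i,4]>3: print(' bead',s[i,4],c[i].round(1),onz(n,*c[i],.018-.004*(n=='scene')).round(4),P[l==i].max(0).round(4))
    # stand
    m=(x>.4)&(x<.52)&(y>.3)&(y<.46)&(z>.06)&(z<.25); p=P[m]; print('col',m.sum(),np.median(p,0).round(4))
    m=(x>.4)&(x<.52)&(y>.3)&(y<.46)&(z>.26); p=P[m]; i=p[:,1].argsort()[:12]; print('knob',p[i].mean(0).round(4)); 
    q=p[(p[:,1]>.345)&(p[:,1]<.38)]; print('peg',len(q),[ (q[abs(q[:,1]-yy)<.006].mean(0)).round(4).tolist() for yy in(.352,.362,.372)])
    print('top',p[p[:,2]>.308].mean(0).round(4),(p[:,2]>.308).sum())
    m=(v<60)&(z>.008)&(z<.02)&(x>.36)&(x<.55)&(y>.3)&(y<.53); print('foot',cv2.minAreaRect(P[m][:,:2].astype(np.float32)*1000))
E
```

```text
== top
handle 135 [ 0.4793 -0.306   0.0769] [ 0.843 -0.1   -0.528] yaw -6.78 elev 31.9 ends [ 0.406 -0.32   0.021] [ 0.559 -0.293  0.127]
bowl 173 ((604.2781982421875, -321.9548645019531), (93.13154602050781, 57.68423843383789), 2.1335787773132324) [[0.563, -0.345, -0.007], [0.59, -0.319, 0.002], [0.615, -0.294, 0.026]]
dish 82 [ 0.6008 -0.0947  0.0622] 0.0204
bin ((568.62548828125, 130.19390869140625), (215.02175903320312, 138.50267028808594), 0.09216967225074768)
 binz 0.02 143 [[0.494, 0.085, 0.02], [0.604, 0.137, 0.027], [0.64, 0.178, 0.033]]
 binz 0.036 43 [[0.497, 0.089, 0.037], [0.639, 0.147, 0.041], [0.644, 0.177, 0.048]]
 bead 10 [271.5 183.8] [0.6034 0.1432 0.018 ] [0.6084 0.1496 0.0298]
 bead 8 [276.8 183.4] [0.6046 0.1234 0.018 ] [0.6111 0.1263 0.025 ]
 bead 9 [269.3 191.1] [0.5754 0.1517 0.018 ] [0.5804 0.1571 0.0211]
 bead 9 [275. 192.] [0.5715 0.1303 0.018 ] [0.5765 0.1343 0.0242]
 bead 8 [280.1 191.1] [0.5744 0.111  0.018 ] [0.58   0.116  0.0206]
col 68 [0.4573 0.4057 0.1544]
knob [0.4897 0.3373 0.2932]
peg 27 [[0.4843, 0.3528, 0.2904], [0.4808, 0.3614, 0.2894], [0.4769, 0.372, 0.2883]]
top [0.4606 0.4112 0.3143] 26
foot ((455.01739501953125, 423.8463134765625), (108.5246810913086, 99.2414779663086), 21.716915130615234)
== scene<stdin>:9: RuntimeWarning: Mean of empty slice.
  ret = um.true_divide(
Traceback (most recent call last):
ValueError: zero-size array to reduction operation minimum which has no identity
```

```bash
python3 - <<'E'
from h import *
T={n:np.load(n+'.npz') for n in('top','scene')}
for n,a in T.items():
    P=pts(n,a['d']); g=a['im'].astype(int); x,y,z=P[...,0],P[...,1],P[...,2]; v=g.max(-1)
    print('==',n)
    m=(v<(60 if n=='top' else 95))&(x>.40)&(x<.56)&(y>-.335)&(y<-.275)&(z>.02)
    p=P[m]; c=np.median(p,0); d=np.linalg.svd(p-c)[2][0]; d*=np.sign(d[0])
    print('handle',m.sum(),c.round(4),d.round(3),'yaw',np.degrees(np.arctan2(d[1],d[0])).round(2))
    for xx in (.42,.44,.46,.48,.5,.52,.54): 
        q=p[abs(p[:,0]-xx)<.01]; print('  ',len(q),q.mean(0).round(4) if len(q) else '')
    m=(z>.012)&(x>.545)&(x<.64)&(y>-.37)&(y<-.27); p=P[m]; print('bowl walls',np.percentile(p,[3,50,97],axis=0).round(3).tolist())
    # bin: side walls per x slice, above 22mm
    for xx in np.arange(.50,.64,.02):
        q=P[(abs(x-xx)<.01)&(y>.07)&(y<.2)&(z>.018)&(z<.04)]
        L,Rr=q[q[:,1]>.135],q[q[:,1]<.12]
        print('  bin x',xx.round(2),len(L),len(Rr),np.median(L[:,1]).round(4) if len(L) else '',np.median(Rr[:,1]).round(4) if len(Rr) else '')
    q=P[(z>.036)&(z<.05)&(x>.6)&(x<.67)&(y>.09)&(y<.18)]; print('far wall',np.median(q,0).round(4),np.polyfit(q[:,1],q[:,0],1).round(3))
    q=P[(z>.008)&(z<.02)&(x>.46)&(x<.52)&(y>.105)&(y<.165)]; print('front wall',len(q),np.median(q,0).round(4),np.polyfit(q[:,1],q[:,0],1).round(3))
    m=((v<(55 if n=='top' else 85))&(x>.5)&(x<.66)&(y>.08)&(y<.19)&(z<.03)).astype(np.uint8)
    k,l,s,c=cv2.connectedComponentsWithStats(m)
    for i in range(1,k):
        if s[i,4]>3: print(' bead',s[i,4],c[i].round(1),onz(n,*c[i],.018 if n=='top' else .014).round(4))
    m=(x>.5)&(x<.69)&(y>-.2)&(y<-.01)&(z>.016)&(z<.026); p=P[m]; print('dish',cv2.minEnclosingCircle(p[:,:2].astype(np.float32)*1000))
    m=(x>.4)&(x<.52)&(y>.3)&(y<.46)&(z>.26); p=P[m]; i=p[:,1].argsort()[:12]; print('knob',p[i].mean(0).round(4)); 
    q=p[(p[:,1]>.345)&(p[:,1]<.38)]; print('peg',len(q),[ (q[abs(q[:,1]-yy)<.006].mean(0)).round(4).tolist() for yy in(.352,.362,.372)])
    print('top',p[p[:,2]>.308].mean(0).round(4))
E
```

```text
== top
handle 135 [ 0.4762 -0.3064  0.0765] [ 0.844 -0.1   -0.526] yaw -6.73
   17 [ 0.4208 -0.2984  0.1165]
   19 [ 0.4402 -0.3007  0.1033]
   20 [ 0.4603 -0.3047  0.0853]
   20 [ 0.4801 -0.3073  0.0748]
   16 [ 0.4995 -0.3082  0.0661]
   15 [ 0.5212 -0.3112  0.0504]
   16 [ 0.5409 -0.3123  0.0401]
bowl walls [[0.548, -0.35, 0.013], [0.563, -0.312, 0.023], [0.616, -0.284, 0.036]]
  bin x 0.5 10 5 0.1679 0.0853
  bin x 0.52 7 7 0.1706 0.0851
  bin x 0.54 4 5 0.1706 0.0889
  bin x 0.56 7 6 0.1745 0.0886
  bin x 0.58 10 11 0.1742 0.0919
  bin x 0.6 11 6 0.1744 0.0918
  bin x 0.62 17 9 0.1638 0.095
  bin x 0.64 28 23 0.1559 0.1064
far wall [0.639  0.1466 0.0417] [-0.019  0.639]
front wall 53 [0.4974 0.1316 0.0118] [0.046 0.491]
 bead 10 [271.5 183.8] [0.6034 0.1432 0.018 ]
 bead 8 [276.8 183.4] [0.6046 0.1234 0.018 ]
 bead 9 [269.3 191.1] [0.5754 0.1517 0.018 ]
 bead 9 [275. 192.] [0.5715 0.1303 0.018 ]
 bead 8 [280.1 191.1] [0.5744 0.111  0.018 ]
dish ((601.59716796875, -94.8913345336914), 64.69821166992188)
knob [0.4897 0.3373 0.2932]
peg 27 [[0.4843, 0.3528, 0.2904], [0.4808, 0.3614,
[... 496 characters left out ...]
 11 0.1685 0.0843
  bin x 0.54 17 14 0.1702 0.0862
  bin x 0.56 14 13 0.1713 0.0879
  bin x 0.58 21 20 0.1718 0.0896
  bin x 0.6 22 15 0.1737 0.0903
  bin x 0.62 5 15 0.1764 0.0916
  bin x 0.64 73 54 0.1558 0.1039
far wall [0.6395 0.1366 0.0434] [-0.071  0.649]
front wall 50 [0.4865 0.1337 0.0134] [-0.052  0.496]
 bead 8 [379.5 258. ] [0.572  0.1306 0.014 ]
 bead 8 [386.5 258.5] [0.5769 0.1517 0.014 ]
 bead 7 [374.  259.7] [0.5773 0.1116 0.014 ]
 bead 5 [372.4 271. ] [0.6238 0.0945 0.014 ]
dish ((599.1649780273438, -96.47660064697266), 66.63874053955078)
knob [0.4908 0.3341 0.295 ]
peg 24 [[0.4845, 0.3528, 0.2927], [0.4822, 0.3616, 0.2905], [0.4773, 0.3729, 0.289]]
top [0.4616 0.4104 0.3134]
```

```bash
cat >> h.py <<'E'
import json,os
TILT=np.radians(15); FLIP=R.from_euler('y',-TILT)*R.from_euler('x',np.pi)
GRIP=np.array([-.080,0,.052])
def scoop_tool(yaw,pitch,point,world,grip=GRIP,roll=0):
    "tool pose that puts the scoop-frame point at world; deg, pitch nose-up positive"
    Rs=R.from_euler('z',yaw,degrees=True)*R.from_euler('y',-pitch,degrees=True)*R.from_euler('x',roll,degrees=True)
    g=np.array(world)+Rs.apply(np.array(grip)-np.array(point)); Rt=Rs*FLIP
    return g+Rt.apply([0,0,.019]),Rt
def load():
    if os.path.exists('cmd.json'):
        c=json.load(open('cmd.json')); return np.array(c['p']),R.from_quat(c['q'])
    s=monitor.observe(); return np.array(s['position']),R.from_euler('xyz',s['tool_rot'])
def save(p,r): json.dump({'p':list(p),'q':list(r.as_quat())},open('cmd.json','w'))
def plan(wps,slow=1):
    "print calls through waypoints [(p,R)], rows in shares; keeps the commanded pose"
    p,r=load()
    for tp,tr in wps:
        p0,r0=p,r; rv=(r0.inv()*tr).as_rotvec(); n=max(1,int(np.ceil(max(np.linalg.norm(tp-p0)/.098/1,np.linalg.norm(rv)/np.radians(35))*slow)))
        for k in range(1,n+1):
            gp=p0+(tp-p0)*k/n; gr=r0*R.from_rotvec(rv*k/n)
            l=np.round(r.inv().apply(gp-p)/.1,2 if k<n else 3); w=np.round((r.inv()*gr).as_rotvec()/np.radians(120),3)
            print(json.dumps({'linear':[[round(float(v)*j/5,3) for v in l] for j in range(1,6)],'delta_rot':[[round(float(v)*j/5,4) for v in w] for j in range(1,6)]}))
            p=p+r.apply(l*.1); r=r*R.from_rotvec(w*np.radians(120))
    save(p,r); print('end',p.round(4),r.as_euler('xyz',degrees=True).round(1))
def stat():
    s=monitor.observe(); p,r=load(); print({k:np.round(s[k],3).tolist() for k in('clock','qpos','position','tool_rot','force','grip_width','finger_force')}); print('err mm',((s['position']-p)*1000).round(1),'rot',np.degrees((r.inv()*R.from_euler('xyz',s['tool_rot'])).as_rotvec()).round(2))
E
python3 - <<'E'
from h import *
p,r=scoop_tool(-6.65,0,GRIP,[.5065,-.3091,.052])
z=r.apply([0,0,1]); plan([(p-z*.1,r)])
E
```

```text
{"linear": [[0.162, -0.088, 0.04], [0.324, -0.176, 0.08], [0.486, -0.264, 0.12], [0.648, -0.352, 0.16], [0.81, -0.44, 0.2]], "delta_rot": [[-0.0008, 0.005, 0.0064], [-0.0016, 0.01, 0.0128], [-0.0024, 0.015, 0.0192], [-0.0032, 0.02, 0.0256], [-0.004, 0.025, 0.032]]}
{"linear": [[0.154, -0.098, 0.048], [0.308, -0.196, 0.096], [0.462, -0.294, 0.144], [0.616, -0.392, 0.192], [0.77, -0.49, 0.24]], "delta_rot": [[-0.001, 0.005, 0.0064], [-0.002, 0.01, 0.0128], [-0.003, 0.015, 0.0192], [-0.004, 0.02, 0.0256], [-0.005, 0.025, 0.032]]}
{"linear": [[0.144, -0.108, 0.054], [0.288, -0.216, 0.108], [0.432, -0.324, 0.162], [0.576, -0.432, 0.216], [0.72, -0.54, 0.27]], "delta_rot": [[-0.0008, 0.0048, 0.0064], [-0.0016, 0.0096, 0.0128], [-0.0024, 0.0144, 0.0192], [-0.0032, 0.0192, 0.0256], [-0.004, 0.024, 0.032]]}
{"linear": [[0.134, -0.12, 0.062], [0.268, -0.24, 0.124], [0.402, -0.36, 0.186], [0.536, -0.48, 0.248], [0.67, -0.6, 0.31]], "delta_rot": [[-0.0008, 0.005, 0.0066], [-0.0016, 0.01, 0.0132], [-0.0024, 0.015, 0.0198], [-0.0032, 0.02, 0.0264], [-0.004, 0.025, 0.033]]}
{"linear": [[0.122, -0.127, 0.065], [0.244, -0.254, 0.131], [0.367, -0.381, 0.196], [0.489, -0.508, 0.262], [0.611, -0.635, 0.327]], "delta_rot": [[-0.001, 0.005, 0.0064], [-0.002, 0.01, 0.0128], [-0.003, 0.015, 0.0192], [-0.004, 0.02, 0.0256], [-0.005, 0.025, 0.032]]}
end [ 0.4857 -0.3067  0.1303] [180.  -15.   -6.7]
```

>>> apply_moves(linear=[[0.162,-0.088,0.04],[0.324,-0.176,0.08],[0.486,-0.264,0.12],[0.648,-0.352,0.16],[0.81,-0.44,0.2]], delta_rot=[[-0.0008,0.005,0.0064],[-0.0016,0.01,0.0128],[-0.0024,0.015,0.0192],[-0.0032,0.02,0.0256],[-0.004,0.025,0.032]], gripper=1)

```text
clock: 0.52
position: [0.2079, -0.5479, 0.2108]
tool_rot: [3.136, -0.053, 0.155]
force: [-0.2, -0.6, 0.4]
grip_width: 0.0857
finger_force: 0.0
```

>>> apply_moves(linear=[[0.154,-0.098,0.048],[0.308,-0.196,0.096],[0.462,-0.294,0.144],[0.616,-0.392,0.192],[0.77,-0.49,0.24]], delta_rot=[[-0.001,0.005,0.0064],[-0.002,0.01,0.0128],[-0.003,0.015,0.0192],[-0.004,0.02,0.0256],[-0.005,0.025,0.032]])

```text
clock: 0.93
position: [0.2775, -0.4876, 0.1907]
tool_rot: [3.13, -0.106, 0.088]
force: [-0.5, 0.3, -0.4]
grip_width: 0.0855
finger_force: 0.0
```

>>> apply_moves(linear=[[0.144,-0.108,0.054],[0.288,-0.216,0.108],[0.432,-0.324,0.162],[0.576,-0.432,0.216],[0.72,-0.54,0.27]], delta_rot=[[-0.0008,0.0048,0.0064],[-0.0016,0.0096,0.0128],[-0.0024,0.0144,0.0192],[-0.0032,0.0192,0.0256],[-0.004,0.024,0.032]])

```text
clock: 1.35
position: [0.3469, -0.4275, 0.1708]
tool_rot: [3.131, -0.157, 0.021]
force: [0.1, 0.2, 0.3]
grip_width: 0.0852
finger_force: 0.0
```

>>> apply_moves(linear=[[0.134,-0.12,0.062],[0.268,-0.24,0.124],[0.402,-0.36,0.186],[0.536,-0.48,0.248],[0.67,-0.6,0.31]], delta_rot=[[-0.0008,0.005,0.0066],[-0.0016,0.01,0.0132],[-0.0024,0.015,0.0198],[-0.0032,0.02,0.0264],[-0.004,0.025,0.033]])

```text
clock: 1.77
position: [0.4167, -0.3663, 0.1499]
tool_rot: [3.135, -0.21, -0.049]
force: [0.0, -0.6, 0.5]
grip_width: 0.0857
finger_force: 0.0
```

>>> apply_moves(linear=[[0.122,-0.127,0.065],[0.244,-0.254,0.131],[0.367,-0.381,0.196],[0.489,-0.508,0.262],[0.611,-0.635,0.327]], delta_rot=[[-0.001,0.005,0.0064],[-0.002,0.01,0.0128],[-0.003,0.015,0.0192],[-0.004,0.02,0.0256],[-0.005,0.025,0.032]])

```text
clock: 2.18
position: [0.4863, -0.3063, 0.1302]
tool_rot: [3.14, -0.263, -0.117]
force: [0.4, -0.9, 0.9]
grip_width: 0.0853
finger_force: 0.0
```

```bash
python3 - <<'E'
from h import *
stat()
s=monitor.observe(); im,d=optics.grab_frame('wrist'); stat()
c=optics.camera_info('wrist'); T=np.array(c['T_tool_cam'])
# handle in the wrist view, by depth cloud
v,u=np.mgrid[0:400,0:640]; a=(u-c['cx'])/c['fx'];b=(v-c['cy'])/c['fy'];th=np.hypot(a,b)
dirs=np.stack([np.tan(th)*a/(th+1e-9),np.tan(th)*b/(th+1e-9),np.ones_like(th)],-1)
P=dirs*d[...,None]; P=P@T[:3,:3].T+T[:3,3]
P=P@R.from_euler('xyz',s['tool_rot']).as_matrix().T+np.array(s['position'])
ok=(d>0)&(th<1.2); x,y,z=P[...,0],P[...,1],P[...,2]; g=im.astype(int)
m=ok&(g.max(-1)<70)&(x>.44)&(x<.56)&(y>-.34)&(y<-.28)&(z>.025)&(z<.115)
print('handle',m.sum(),P[m].mean(0).round(4)); p=P[m]
for xx in(.46,.48,.5,.52,.54):
    q=p[abs(p[:,0]-xx)<.006]; print(len(q),np.percentile(q,[5,50,95],axis=0).round(4).tolist() if len(q) else '')
cv2.imwrite('pics/w1.png',im[...,::-1])
E
```

```text
{'clock': 2.183, 'qpos': [0.577, 0.489, -0.08, 2.023, -0.161, 0.392, -1.035], 'position': [0.486, -0.306, 0.13], 'tool_rot': [3.14, -0.263, -0.117], 'force': [0.404, -0.875, 0.853], 'grip_width': 0.085, 'finger_force': 0.0}
err mm [ 0.6  0.4 -0.1] rot [-0.04  0.03  0.03]
{'clock': 2.233, 'qpos': [0.572, 0.491, -0.082, 2.023, -0.162, 0.39, -1.039], 'position': [0.489, -0.303, 0.13], 'tool_rot': [-3.141, -0.263, -0.115], 'force': [2.856, 5.653, -1.178], 'grip_width': 0.085, 'finger_force': 0.0}
err mm [ 2.9  3.5 -0.7] rot [ 0.09  0.08 -0.07]
handle 3147 [ 0.4922 -0.309   0.0668]
408 [[0.4545, -0.3113, 0.0822], [0.4598, -0.3053, 0.0857], [0.4654, -0.299, 0.0892]]
357 [[0.4746, -0.3138, 0.0706], [0.4799, -0.3078, 0.0741], [0.4853, -0.3018, 0.0774]]
321 [[0.4945, -0.3161, 0.0589], [0.4997, -0.31, 0.0623], [0.5054, -0.304, 0.0658]]
279 [[0.5146, -0.3183, 0.0472], [0.5198, -0.3122, 0.0508], [0.5254, -0.3061, 0.0542]]
227 [[0.5346, -0.3205, 0.0357], [0.5397, -0.3146, 0.0391], [0.5452, -0.3088, 0.0425]]
```

View pics/w1.png

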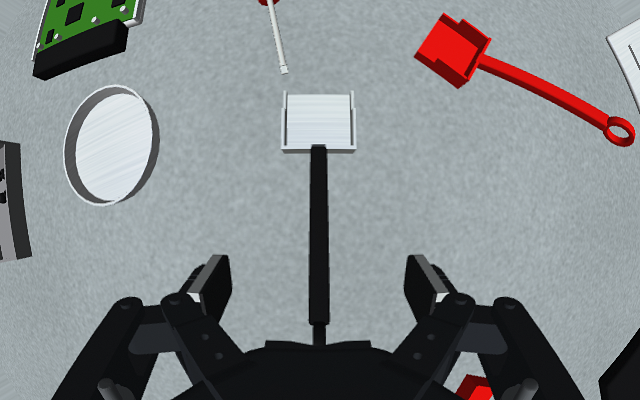

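The wrist view shows the scoop straight ahead, with its handle running from (318,150) to (318,320) centred between the pads, and the dish at (112,145). The depth confirms the handle's pose. Joint 6 is near its lower limit (0.39), so I'll check which grasp tilt leaves room for the later motions.

```bash
cat >> h.py <<'E'
L1,L2,L3,D=.548,.413,.313,.284
def ik(p,r):
    "rough planar check: q2,q4,q6 (tool tilt projected on the radial direction)"
    p=np.array(p); az=np.arctan2(p[1],p[0]); z=r.apply([0,0,1]); w=p-L3*z
    rw=np.hypot(w[0],w[1]); h=w[2]-D; c=(rw**2+h**2-L1**2-L2**2)/(2*L1*L2)
    if abs(c)>1: return 'out'
    q4=np.arccos(c); q2=np.arctan2(rw,h)-np.arctan2(L2*np.sin(q4),L1+L2*np.cos(q4))
    e=np.array([rw and w[0]/rw,w[1]/rw,0]); a=np.arctan2(z@e,z[2]); a%=2*np.pi
    return np.round([q2,q4,a-q2-q4],2)
E
python3 - <<'E'
import h; from h import *
s=monitor.observe(); print('check',ik(s['position'],R.from_euler('xyz',s['tool_rot'])),s['qpos'][[1,3,5]])
def binp(x,y,z): a=np.radians(4); return [.563+x*np.cos(a)-y*np.sin(a),.1305+x*np.sin(a)+y*np.cos(a),z]
for t in(0,-10,-20,-30):
    h.FLIP=R.from_euler('y',-t,degrees=True)*R.from_euler('x',np.pi)
    print(t,'pick',ik(*scoop_tool(-6.65,0,GRIP,[.506,-.3103,.052])))
    print(' in',ik(*scoop_tool(4,0,[0,0,0],binp(-.038,0,.004))),'end',ik(*scoop_tool(4,0,[.028,0,0],binp(.05,0,.005))),
     'up20',ik(*scoop_tool(4,20,[.028,0,0],binp(.055,0,.02))),'up20hi',ik(*scoop_tool(4,20,[.028,0,0],binp(.05,0,.12))))
    for y in(-9,0,180): print(' dish',y,[ik(*scoop_tool(y,pt,[.028,0,0],[.6,-.095,.04])) for pt in(20,0,-40,-55)])
    print(' hangA',[ik(*scoop_tool(21.7,pt,[-.167,0,.102],[.4768,.3698,.278])) for pt in(-30,-45,-60)])
    print(' hangB',[ik(*scoop_tool(201.7,pt,[-.167,0,.102],[.4768,.3698,.278])) for pt in(-30,-45,-60)])
E
```

```text
check [0.49 2.02 0.4 ] [0.4908617  2.02274556 0.3900396 ]
0 pick [0.73 1.83 0.58]
 in [0.6  2.16 0.37] end [0.65 2.02 0.47] up20 [ 0.67  2.29 -0.16] up20hi [0.44 2.26 0.11]
 dish -9 [array([ 0.61,  2.35, -0.17]), array([0.57, 2.06, 0.52]), array([0.88, 1.36, 1.6 ]), array([1.07, 1.07, 1.97])]
 dish 0 [array([ 0.61,  2.34, -0.15]), array([0.57, 2.05, 0.52]), array([0.88, 1.36, 1.59]), array([1.06, 1.08, 1.96])]
 dish 180 [array([1.06, 1.08, 1.35]), array([0.82, 1.46, 0.86]), array([ 0.56,  2.13, -0.24]), array([ 0.61,  2.35, -0.76])]
 hangA [array([0.89, 1.14, 1.62]), array([1.01, 1.04, 1.87]), array([1.11, 0.97, 2.1 ])]
 hangB [array([0.37, 2.21, 0.08]), array([ 0.45,  2.33, -0.38]), array([ 0.61,  2.41, -0.87])]
-10 pick [0.79 1.7  0.81]
 in [0.66 2.04 0.62] end [0.71 1.89 0.72] up20 [0.67 2.17 0.14] up20hi [0.46 2.13 0.38]
 dish -9 [array([0.6 , 2.23, 0.13]), array([0.63, 1.93, 0.76]), array([0.98, 1.24, 1.79]), array([1.17, 0.96, 2.15])]
 dish 0 [array([0.61, 2.22, 0.14]), array([0.63, 1.93, 0.76]), array([0.98, 1.25, 1.78]), array([1.16, 0.97, 2.14])]
 dish 180 [array([0.97, 1.27
[... 905 characters left out ...]
 -1.08]), array([ 0.88,  2.47, -1.59])]
-30 pick [0.94 1.43 1.26]
 in [0.8  1.8  1.06] end [0.86 1.63 1.17] up20 [0.75 1.91 0.66] up20hi [0.58 1.88 0.85]
 dish -9 [array([0.69, 1.97, 0.66]), array([0.79, 1.68, 1.2 ]), array([1.17, 1.05, 2.15]), array([1.34, 0.8 , 2.48])]
 dish 0 [array([0.69, 1.97, 0.66]), array([0.79, 1.68, 1.19]), array([1.17, 1.06, 2.14]), array([1.34, 0.81, 2.47])]
 dish 180 [array([0.83, 1.6 , 0.54]), array([0.71, 1.89, 0.02]), array([ 0.81,  2.36, -1.24]), array([ 1.  ,  2.44, -1.78])]
 hangA [array([1.21, 0.71, 2.26]), array([1.31, 0.69, 2.45]), array([1.37, 0.75, 2.59])]
 hangB [array([ 0.55,  2.51, -0.9 ]), array([ 0.81,  2.53, -1.46]), array([ 1.03,  2.45, -1.91])]
```

```bash
sed -i 's/^TILT=np.radians(15)/TILT=np.radians(-5)/' h.py; python3 - <<'E'
from h import *
stat()
p,r=scoop_tool(-6.65,0,GRIP,[.506,-.3103,.053])
z=r.apply([0,0,1]); plan([(p-z*.05,r),(p,r)])
E
```

```text
{'clock': 2.233, 'qpos': [0.572, 0.491, -0.082, 2.023, -0.162, 0.39, -1.039], 'position': [0.489, -0.303, 0.13], 'tool_rot': [-3.141, -0.263, -0.115], 'force': [2.856, 5.653, -1.178], 'grip_width': 0.085, 'finger_force': 0.0}
err mm [ 2.9  3.5 -0.7] rot [ 0.09  0.08 -0.07]
{"linear": [[0.021, 0.002, 0.102], [0.042, 0.005, 0.203], [0.063, 0.007, 0.305], [0.084, 0.01, 0.406], [0.105, 0.012, 0.508]], "delta_rot": [[0.0, -0.0334, -0.0], [0.0, -0.0668, -0.0], [0.0, -0.1002, -0.0], [0.0, -0.1336, -0.0], [0.0, -0.167, -0.0]]}
{"linear": [[0.0, -0.0, 0.1], [0.0, -0.0, 0.2], [0.0, -0.0, 0.3], [0.0, -0.0, 0.4], [0.0, -0.0, 0.5]], "delta_rot": [[0.0, 0.0, -0.0], [0.0, 0.0, -0.0], [0.0, 0.0, -0.0], [0.0, 0.0, -0.0], [0.0, 0.0, -0.0]]}
end [ 0.5043 -0.3101  0.0341] [180.    5.   -6.7]
```

>>> apply_moves(linear=[[0.021,0.002,0.102],[0.042,0.005,0.203],[0.063,0.007,0.305],[0.084,0.01,0.406],[0.105,0.012,0.508]], delta_rot=[[0,-0.0334,0],[0,-0.0668,0],[0,-0.1002,0],[0,-0.1336,0],[0,-0.167,0]])

```text
clock: 2.65
position: [0.509, -0.311, 0.084]
tool_rot: [3.139, 0.091, -0.117]
force: [-0.1, 0.7, 0.0]
grip_width: 0.0856
finger_force: 0.0
```

>>> apply_moves(linear=[[0,0,0.1],[0,0,0.2],[0,0,0.3],[0,0,0.4],[0,0,0.5]], delta_rot=[[0,0,0],[0,0,0],[0,0,0],[0,0,0],[0,0,0]])

```text
clock: 3.07
position: [0.5037, -0.3108, 0.0338]
tool_rot: [3.14, 0.087, -0.118]
force: [0.5, 0.3, 0.5]
grip_width: 0.0857
finger_force: 0.0
```

>>> apply_moves(linear=[[0,0,0],[0,0,0],[0,0,0],[0,0,0],[0,0,0]], delta_rot=[[0,0,0],[0,0,0],[0,0,0],[0,0,0],[0,0,0]], gripper=-1, force=80)

```text
clock: 3.48
position: [0.5048, -0.3107, 0.035]
tool_rot: [3.14, 0.087, -0.117]
force: [-0.1, -0.4, -0.4]
grip_width: 0.0255
finger_force: 0.0
```

>>> apply_moves(linear=[[0,0,0],[0,0,0],[0,0,0],[0,0,0],[0,0,0]], delta_rot=[[0,0,0],[0,0,0],[0,0,0],[0,0,0],[0,0,0]])

```text
clock: 3.9
position: [0.5045, -0.3107, 0.0347]
tool_rot: [3.14, 0.087, -0.117]
force: [-1.7, 0.4, 5.6]
grip_width: 0.0125
finger_force: 79.2
```

>>> apply_moves(linear=[[0,0,0],[0,0,0],[0,0,0],[0,0,0],[0,0,0]], delta_rot=[[0,0,0],[0,0,0],[0,0,0],[0,0,0],[0,0,0]])

```text
clock: 4.32
position: [0.5046, -0.3106, 0.0347]
tool_rot: [3.14, 0.087, -0.117]
force: [-1.1, 0.5, 5.2]
grip_width: 0.0126
finger_force: 79.3
```

```bash
cat >> h.py <<'E'
def binp(x,y,z): a=np.radians(4); return [.563+x*np.cos(a)-y*np.sin(a),.1305+x*np.sin(a)+y*np.cos(a),z]
E
python3 - <<'E'
from h import *
plan([scoop_tool(-6.65,0,GRIP,[.506,-.3103,.143]),scoop_tool(4,0,[0,0,0],binp(-.036,0,.094))])
E
```

```text
{"linear": [[-0.016, 0.0, -0.179], [-0.032, 0.0, -0.358], [-0.047, 0.0, -0.538], [-0.063, 0.0, -0.717], [-0.079, 0.0, -0.896]], "delta_rot": [[0.0, 0.0, -0.0], [0.0, 0.0, -0.0], [0.0, 0.0, -0.0], [0.0, 0.0, -0.0], [0.0, 0.0, -0.0]]}
{"linear": [[-0.044, -0.17, 0.002], [-0.088, -0.34, 0.004], [-0.132, -0.51, 0.006], [-0.176, -0.68, 0.008], [-0.22, -0.85, 0.01]], "delta_rot": [[-0.0004, 0.0, -0.0036], [-0.0008, 0.0, -0.0072], [-0.0012, 0.0, -0.0108], [-0.0016, 0.0, -0.0144], [-0.002, 0.0, -0.018]]}
{"linear": [[-0.036, -0.17, 0.002], [-0.072, -0.34, 0.004], [-0.108, -0.51, 0.006], [-0.144, -0.68, 0.008], [-0.18, -0.85, 0.01]], "delta_rot": [[-0.0002, 0.0, -0.0034], [-0.0004, 0.0, -0.0068], [-0.0006, 0.0, -0.0102], [-0.0008, 0.0, -0.0136], [-0.001, 0.0, -0.017]]}
{"linear": [[-0.032, -0.172, 0.002], [-0.064, -0.344, 0.004], [-0.096, -0.516, 0.006], [-0.128, -0.688, 0.008], [-0.16, -0.86, 0.01]], "delta_rot": [[-0.0004, 0.0, -0.0036], [-0.0008, 0.0, -0.0072], [-0.0012, 0.0, -0.0108], [-0.0016, 0.0, -0.0144], [-0.002, 0.0, -0.018]]}
{"linear": [[-0.024, -0.172, 0.0], [-0.048, -0.344, 0.0], [-0.072, -0.516, 0.0], [-0.096, -0.688, 0.0], [-0.12, -0.86, 0.0]], "delta_rot": [[-0.0002, 0.0, -0.0036], [-0.0004, 0.0, -0.0072], [-0.0006, 0.0, -0.0108], [-0.0008, 0.0, -0.0144], [-0.001, 0.0, -0.018]]}
{"linear": [[-0.018, -0.174, 0.001], [-0.035, -0.348, 0.002], [-0.053, -0.521, 0.002], [-0.07, -0.695, 0.003], [-0.088, -0.869, 0.004]], "delta_rot": [[-0.0004, 0.0, -0.0036], [-0.0008, 0.0, -0.0072], [-0.0012, 0.0, -0.0108], [-0.0016, 0.0, -0.0144], [-0.002, 0.0, -0.018]]}
end [0.4457 0.1223 0.1271] [179.9   5.    4. ]
```

>>> apply_moves(linear=[[-0.016,0,-0.179],[-0.032,0,-0.358],[-0.047,0,-0.538],[-0.063,0,-0.717],[-0.079,0,-0.896]], delta_rot=[[0,0,0],[0,0,0],[0,0,0],[0,0,0],[0,0,0]])

```text
clock: 4.73
position: [0.5042, -0.3103, 0.125]
tool_rot: [3.14, 0.088, -0.117]
force: [0.1, -0.7, -0.7]
grip_width: 0.0122
finger_force: 78.5
```

>>> apply_moves(linear=[[-0.044,-0.17,0.002],[-0.088,-0.34,0.004],[-0.132,-0.51,0.006],[-0.176,-0.68,0.008],[-0.22,-0.85,0.01]], delta_rot=[[-0.0004,0,-0.0036],[-0.0008,0,-0.0072],[-0.0012,0,-0.0108],[-0.0016,0,-0.0144],[-0.002,0,-0.018]])

```text
clock: 5.15
position: [0.4921, -0.2226, 0.1251]
tool_rot: [3.139, 0.088, -0.079]
force: [0.8, -0.3, -1.6]
grip_width: 0.0125
finger_force: 78.5
```

>>> apply_moves(linear=[[-0.036,-0.17,0.002],[-0.072,-0.34,0.004],[-0.108,-0.51,0.006],[-0.144,-0.68,0.008],[-0.18,-0.85,0.01]], delta_rot=[[-0.0002,0,-0.0034],[-0.0004,0,-0.0068],[-0.0006,0,-0.0102],[-0.0008,0,-0.0136],[-0.001,0,-0.017]])

```text
clock: 5.57
position: [0.4809, -0.1364, 0.1255]
tool_rot: [3.14, 0.088, -0.043]
force: [0.5, -0.1, -1.7]
grip_width: 0.0123
finger_force: 78.5
```

>>> apply_moves(linear=[[-0.032,-0.172,0.002],[-0.064,-0.344,0.004],[-0.096,-0.516,0.006],[-0.128,-0.688,0.008],[-0.16,-0.86,0.01]], delta_rot=[[-0.0004,0,-0.0036],[-0.0008,0,-0.0072],[-0.0012,0,-0.0108],[-0.0016,0,-0.0144],[-0.002,0,-0.018]])

```text
clock: 5.98
position: [0.4686, -0.0498, 0.1258]
tool_rot: [3.139, 0.088, -0.005]
force: [-0.5, 0.4, -0.9]
grip_width: 0.0125
finger_force: 78.4
```

>>> apply_moves(linear=[[-0.024,-0.172,0],[-0.048,-0.344,0],[-0.072,-0.516,0],[-0.096,-0.688,0],[-0.12,-0.86,0]], delta_rot=[[-0.0002,0,-0.0036],[-0.0004,0,-0.0072],[-0.0006,0,-0.0108],[-0.0008,0,-0.0144],[-0.001,0,-0.018]])

```text
clock: 6.4
position: [0.4571, 0.0362, 0.1267]
tool_rot: [3.141, 0.088, 0.033]
force: [2.1, 0.5, -1.1]
grip_width: 0.0124
finger_force: 78.4
```

>>> apply_moves(linear=[[-0.018,-0.174,0.001],[-0.035,-0.348,0.002],[-0.053,-0.521,0.002],[-0.07,-0.695,0.003],[-0.088,-0.869,0.004]], delta_rot=[[-0.0004,0,-0.0036],[-0.0008,0,-0.0072],[-0.0012,0,-0.0108],[-0.0016,0,-0.0144],[-0.002,0,-0.018]])

```text
clock: 6.82
position: [0.4455, 0.1228, 0.127]
tool_rot: [3.14, 0.088, 0.071]
force: [0.2, -0.2, -0.4]
grip_width: 0.0126
finger_force: 78.4
```

>>> apply_moves(linear=[[0,0,0],[0,0,0],[0,0,0],[0,0,0],[0,0,0]], delta_rot=[[0,0,0],[0,0,0],[0,0,0],[0,0,0],[0,0,0]])

```text
clock: 7.23
position: [0.4459, 0.1212, 0.127]
tool_rot: [3.14, 0.088, 0.069]
force: [0.4, 0.5, -1.4]
grip_width: 0.0124
finger_force: 78.5
```

```bash
cat >> h.py <<'E'
def wrist():
    s=monitor.observe(); im,d=optics.grab_frame('wrist'); c=optics.camera_info('wrist'); T=np.array(c['T_tool_cam'])
    v,u=np.mgrid[0:400,0:640]; a=(u-c['cx'])/c['fx'];b=(v-c['cy'])/c['fy'];th=np.hypot(a,b)
    P=np.stack([np.tan(th)*a/(th+1e-9),np.tan(th)*b/(th+1e-9),np.ones_like(th)],-1)*d[...,None]
    Pt=P@T[:3,:3].T+T[:3,3]; Rt=R.from_euler('xyz',s['tool_rot'])
    return im,np.where((d>0)&(th<1.25),d,0),Pt,Pt@Rt.as_matrix().T+np.array(s['position']),s
def toscoop(P,s):
    "world points to the nominal scoop frame"
    Rs=R.from_euler('xyz',s['tool_rot'])*FLIP.inv(); g=np.array(s['position'])-R.from_euler('xyz',s['tool_rot']).apply([0,0,.019])
    return (P-g)@Rs.as_matrix()+GRIP
E
python3 - <<'E'
from h import *
stat(); im,d,Pt,P,s=wrist(); S=toscoop(P,s)
x,y,z=np.moveaxis(S,-1,0); ok=d>0
b=ok&(abs(x)<.05)&(abs(y)<.045)&(abs(z)<.04)
f=b&(abs(z)<.01)&(abs(y)<.025)&(abs(x)<.022); p=S[f]; A=np.c_[p[:,:2],np.ones(len(p))]; print('floor z=ax+by+c',np.linalg.lstsq(A,p[:,2],rcond=None)[0].round(4),len(p))
p=S[b]; print('bowl extent',np.percentile(p,[.5,50,99.5],axis=0).round(4).tolist())
q=S[b&(abs(z)<.012)&(abs(y)<.025)]; print('nose x',q[:,0].max().round(4),'yaw of nose', [S[b&(abs(z)<.015)&(abs(y-k)<.004)][:,0].max().round(4) for k in(-.02,0,.02)])
sd=S[b&(z>.012)&(x>-.015)&(x<.02)]; print('sides y',sd[:,1].min().round(4),sd[:,1].max().round(4))
# bin & beads in world
x,y,z=np.moveaxis(P,-1,0)
for xx in np.arange(.5,.64,.02):
    q=P[ok&(abs(x-xx)<.01)&(z>.026)&(z<.034)&(y>.07)&(y<.19)&~b]; L=q[q[:,1]>.15];Q=q[q[:,1]<.11]
    print(xx.round(2),len(L),len(Q),np.median(L[:,1]).round(4) if len(L) else '',np.median(Q[:,1]).round(4) if len(Q) else '')
q=P[ok&(z>.042)&(z<.048)&(x>.62)&(x<.66)&(y>.1)&(y<.17)]; print('far',len(q),np.median(q,0).round(4))
q=P[ok&~b&(z>-.01)&(z<.01)&(x>.5)&(x<.64)&(y>.1)&(y<.17)]; print('floor',len(q),np.median(q[:,2]) if len(q) else '')
g=im.astype(int).max(-1); k,l,st,c=cv2.connectedComponentsWithStats((ok&~b&(g<60)&(x>.54)&(x<.63)&(y>.095)&(y<.17)&(z>.012)&(z<.03)).astype(np.uint8))
for i in range(1,k):
    if st[i,4]>20: print('bead',st[i,4],c[i].round(),P[l==i].mean(0).round(4))
cv2.imwrite('pics/w2.png',im[...,::-1])
E
```

```text
{'clock': 7.233, 'qpos': [-0.365, 0.467, -0.014, 2.043, -0.028, 0.717, -1.858], 'position': [0.446, 0.121, 0.127], 'tool_rot': [3.14, 0.088, 0.069], 'force': [0.442, 0.491, -1.402], 'grip_width': 0.012, 'finger_force': 78.547}
err mm [ 0.2 -1.1 -0.1] rot [-0.06  0.01  0.07]
floor z=ax+by+c [-0.0036 -0.0009 -0.0006] 7383
bowl extent [[-0.0489, -0.032, -0.0023], [-0.0065, -0.0006, -0.0001], [0.0274, 0.0313, 0.0384]]
nose x 0.028 yaw of nose [np.float64(0.0279), np.float64(0.0274), np.float64(0.028)]
sides y -0.0328 0.0318
0.5 0 0  
0.52 0 0  
0.54 0 0  
0.56 53 14 0.1729 0.0898
0.58 152 154 0.1738 0.0902
0.6 43 83 0.1749 0.0913
0.62 0 0  
0.64 0 0  
far 0 [nan nan nan]
floor 2552 0.0036100815528145383
bead 63 [302.   2.] [0.5983 0.1429 0.015 ]
bead 72 [327.   2.] [0.5995 0.123  0.015 ]
bead 257 [288.  29.] [0.5745 0.1516 0.0164]
bead 254 [340.  31.] [0.5752 0.1115 0.0165]
bead 208 [315.  34.] [0.5717 0.1308 0.017 ]
  return _methods._mean(a, axis=axis, dtype=dtype,
  ret = um.true_divide(
```

View pics/w2.png

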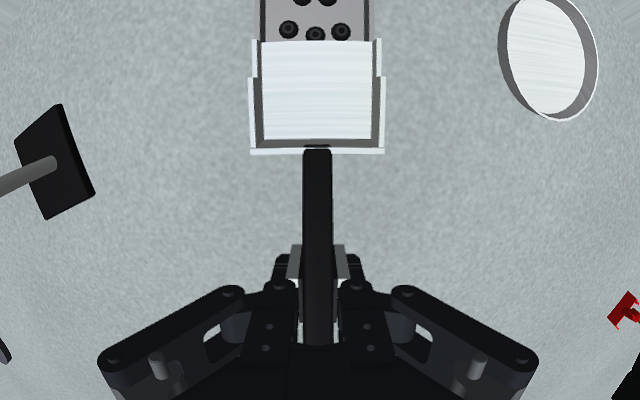

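Wrist view: the scoop is held straight, with its nose edge at (260–378, 40) and the beads just ahead at (288,29), (315,34), (340,31), (302,2) and (327,2). The grip is nominal to within about 1 mm, except that the scoop sits about 2 mm lower. I'll descend and push.

```bash
python3 - <<'E'
from h import *
N=[.028,0,0]
w=[scoop_tool(4,0,N,binp(-.009,.0,.022)),scoop_tool(4,-2,N,binp(-.008,.0,.0072))]
plan(w); plan([scoop_tool(4,-2,N,binp(.030,.0,.0068))])
for pt,x,z in((0,.05,.006),(8,.055,.012),(12,.062,.02),(15,.066,.03),(15,.06,.08),(20,.05,.13)): print(pt,ik(*scoop_tool(4,pt,N,binp(x,0,z))))
E
```

```text
{"linear": [[0.011, -0.0, 0.144], [0.021, -0.0, 0.287], [0.032, -0.001, 0.431], [0.042, -0.001, 0.574], [0.053, -0.001, 0.718]], "delta_rot": [[0.0, 0.0, 0.0], [0.0, 0.0, 0.0], [0.0, 0.0, 0.0], [0.0, 0.0, 0.0], [0.0, 0.0, 0.0]]}
{"linear": [[0.006, 0.0, 0.022], [0.013, 0.0, 0.043], [0.019, 0.0, 0.065], [0.026, 0.0, 0.086], [0.032, 0.0, 0.108]], "delta_rot": [[0.0, -0.0032, 0.0], [0.0, -0.0064, 0.0], [0.0, -0.0096, 0.0], [0.0, -0.0128, 0.0], [0.0, -0.016, 0.0]]}
end [0.4469 0.1224 0.0441] [179.9   7.    4. ]
{"linear": [[0.075, 0.0, -0.008], [0.151, 0.0, -0.017], [0.226, 0.001, -0.025], [0.302, 0.001, -0.034], [0.377, 0.001, -0.042]], "delta_rot": [[0.0, -0.0, 0.0], [0.0, -0.0, 0.0], [0.0, -0.0, 0.0], [0.0, -0.0, 0.0], [0.0, -0.0, 0.0]]}
end [0.4847 0.125  0.0437] [179.9   7.    4. ]
0 [0.68 1.95 0.6 ]
8 [0.66 2.06 0.37]
12 [0.65 2.1  0.27]
15 [0.63 2.13 0.21]
15 [0.53 2.12 0.32]
20 [0.43 2.19 0.27]
```

>>> apply_moves(linear=[[0.011,0,0.144],[0.021,0,0.287],[0.032,-0.001,0.431],[0.042,-0.001,0.574],[0.053,-0.001,0.718]], delta_rot=[[0,0,0],[0,0,0],[0,0,0],[0,0,0],[0,0,0]], force=100)

```text
clock: 7.7
position: [0.4449, 0.1215, 0.0544]
tool_rot: [3.14, 0.088, 0.07]
force: [0.2, 1.2, -1.7]
grip_width: 0.0123
finger_force: 100.1
```

>>> apply_moves(linear=[[0.006,0,0.022],[0.013,0,0.043],[0.019,0,0.065],[0.026,0,0.086],[0.032,0,0.108]], delta_rot=[[0,-0.0032,0],[0,-0.0064,0],[0,-0.0096,0],[0,-0.0128,0],[0,-0.016,0]])

```text
clock: 8.12
position: [0.4475, 0.122, 0.0444]
tool_rot: [3.14, 0.121, 0.07]
force: [-0.3, -0.4, -1.3]
grip_width: 0.0123
finger_force: 100.2
```

>>> apply_moves(linear=[[0.075,0,-0.008],[0.151,0,-0.017],[0.226,0.001,-0.025],[0.302,0.001,-0.034],[0.377,0.001,-0.042]], delta_rot=[[0,0,0],[0,0,0],[0,0,0],[0,0,0],[0,0,0]])

```text
clock: 8.53
position: [0.4859, 0.1246, 0.0437]
tool_rot: [3.14, 0.121, 0.07]
force: [-0.8, -0.4, -2.4]
grip_width: 0.0121
finger_force: 100.2
```

```bash
python3 - <<'E'
from h import *
stat(); im,d,Pt,P,s=wrist(); S=toscoop(P,s)
B=cv2.resize(im[0:200,200:440,::-1],(480,400)); cv2.imwrite('pics/w3.png',B)
x,y,z=np.moveaxis(S,-1,0); f=(d>0)&(abs(y)<.025)&(abs(x)<.022)&(abs(z)<.01); print('floor world z',np.median(P[f][:,2]),'scoop z',np.median(S[f][:,2]),'nose world',P[(d>0)&(abs(y)<.01)&(abs(x-.026)<.002)&(abs(z)<.008)].mean(0))
q=P[(d>0)&(abs(y)<.03)&(x>.03)&(x<.06)]; print('ahead z pct',np.percentile(q[:,2],[2,10,50,90]).round(4))
E
```

```text
{'clock': 8.533, 'qpos': [-0.331, 0.671, -0.024, 1.952, -0.028, 0.635, -1.827], 'position': [0.486, 0.125, 0.044], 'tool_rot': [3.14, 0.121, 0.07], 'force': [-0.842, -0.443, -2.384], 'grip_width': 0.012, 'finger_force': 100.177}
err mm [ 1.2 -0.4  0. ] rot [-0.05  0.03  0.01]
floor world z 0.007075485299668352 scoop z -0.0008699844545615523 nose world [0.59189935 0.13222174 0.0070612 ]
ahead z pct [0.0025 0.0033 0.0158 0.0187]
```

View pics/w3.png

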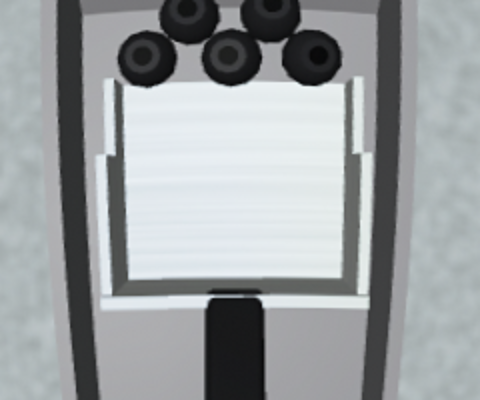

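The crop shows all five beads upright, three against the nose edge at (147,58), (231,57) and (312,57), and two at the ramp foot. The floor gap under the nose is about 1.5 mm, so I'll lower slightly and continue.

```bash
python3 - <<'E'
from h import *
N=[.028,0,0]
plan([scoop_tool(4,-2,N,binp(.034,.0,.0055)),scoop_tool(4,-1,N,binp(.050,0,.0055))])
E
```

```text
{"linear": [[0.008, -0.0, 0.002], [0.017, -0.0, 0.003], [0.025, -0.0, 0.005], [0.034, -0.0, 0.006], [0.042, -0.0, 0.008]], "delta_rot": [[0.0, -0.0, 0.0], [0.0, -0.0, 0.0], [0.0, -0.0, 0.0], [0.0, -0.0, 0.0], [0.0, -0.0, 0.0]]}
{"linear": [[0.031, -0.0, 0.0], [0.062, -0.0, 0.0], [0.093, -0.0, 0.0], [0.124, -0.0, 0.0], [0.155, -0.0, 0.0]], "delta_rot": [[0.0, 0.0016, 0.0], [0.0, 0.0032, 0.0], [0.0, 0.0048, 0.0], [0.0, 0.0064, 0.0], [0.0, 0.008, 0.0]]}
end [0.5041 0.1263 0.0405] [179.9   6.    4. ]
```

>>> apply_moves(linear=[[0.008,0,0.002],[0.017,0,0.003],[0.025,0,0.005],[0.034,0,0.006],[0.042,0,0.008]], delta_rot=[[0,0,0],[0,0,0],[0,0,0],[0,0,0],[0,0,0]])

```text
clock: 9.0
position: [0.4888, 0.1249, 0.0424]
tool_rot: [3.14, 0.121, 0.07]
force: [-1.8, 0.2, 1.9]
grip_width: 0.0119
finger_force: 100.4
```

>>> apply_moves(linear=[[0.031,0,0],[0.062,0,0],[0.093,0,0],[0.124,0,0],[0.155,0,0]], delta_rot=[[0,0.0016,0],[0,0.0032,0],[0,0.0048,0],[0,0.0064,0],[0,0.008,0]])

```text
clock: 9.42
position: [0.5047, 0.1259, 0.0404]
tool_rot: [3.14, 0.104, 0.07]
force: [-1.6, -0.4, 1.9]
grip_width: 0.0121
finger_force: 100.4
```

```bash
python3 - <<'E'
from h import *
stat(); im,d,Pt,P,s=wrist(); S=toscoop(P,s)
B=cv2.resize(im[0:200,200:440,::-1],(480,400)); cv2.imwrite('pics/w4.png',B)
E
```

```text
{'clock': 9.417, 'qpos': [-0.328, 0.689, -0.019, 1.919, -0.024, 0.635, -1.824], 'position': [0.505, 0.126, 0.04], 'tool_rot': [3.14, 0.104, 0.07], 'force': [-1.632, -0.441, 1.907], 'grip_width': 0.012, 'finger_force': 100.386}
err mm [ 0.5 -0.4 -0.1] rot [-0.05  0.04  0.01]
```

View pics/w4.png

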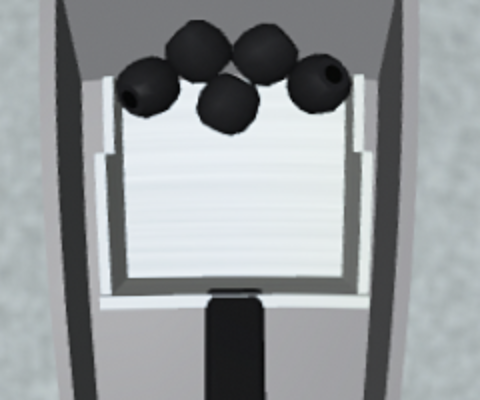

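The beads have tipped onto the bowl floor: the centre one at (228,103), the outer two at (148,88) and (318,83), and two at the lip. Next I'll run up the ramp with the nose pitching up.

```bash
python3 - <<'E'
from h import *
N=[.028,0,0]
w=[(2,.057,.0105),(8,.065,.0195),(13,.0705,.028),(16,.070,.045),(17,.05,.12)]
W=[scoop_tool(4,p,N,binp(x,0,z)) for p,x,z in w]; print([ik(*a) for a in W]); plan(W)
E
```

```text
[array([0.67, 1.96, 0.56]), array([0.65, 2.03, 0.41]), array([0.64, 2.09, 0.27]), array([0.61, 2.13, 0.21]), array([0.44, 2.15, 0.34])]
{"linear": [[0.011, -0.0, 0.0], [0.021, -0.0, 0.001], [0.032, -0.0, 0.001], [0.042, -0.0, 0.002], [0.053, -0.0, 0.002]], "delta_rot": [[0.0, 0.005, 0.0], [0.0, 0.01, 0.0], [0.0, 0.015, 0.0], [0.0, 0.02, 0.0], [0.0, 0.025, 0.0]]}
{"linear": [[0.011, -0.0, 0.005], [0.023, -0.0, 0.01], [0.034, -0.0, 0.015], [0.046, -0.0, 0.02], [0.057, -0.0, 0.025]], "delta_rot": [[0.0, 0.01, 0.0], [0.0, 0.02, 0.0], [0.0, 0.03, 0.0], [0.0, 0.04, 0.0], [0.0, 0.05, 0.0]]}
{"linear": [[0.009, -0.0, 0.003], [0.017, -0.0, 0.006], [0.026, -0.0, 0.01], [0.034, -0.0, 0.013], [0.043, -0.0, 0.016]], "delta_rot": [[0.0, 0.0084, 0.0], [0.0, 0.0168, 0.0], [0.0, 0.0252, 0.0], [0.0, 0.0336, 0.0], [0.0, 0.042, 0.0]]}
{"linear": [[0.002, -0.0, -0.022], [0.003, -0.0, -0.044], [0.005, -0.0, -0.066], [0.006, -0.0, -0.088], [0.008, -0.0, -0.11]], "delta_rot": [[0.0, 0.005, 0.0], [0.0, 0.01, 0.0], [0.0, 0.015, 0.0], [0.0, 0.02, 0.0], [0.0, 0.025, 0.0]]}
{"linear": [[-0.011, 0.0, -0.151], [-0.022, 0.0, -0.302], [-0.034, 0.0, -0.453], [-0.045, 0.0, -0.604], [-0.056, 0.0, -0.755]], "delta_rot": [[0.0, 0.0016, 0.0], [0.0, 0.0032, 0.0], [0.0, 0.0048, 0.0], [0.0, 0.0064, 0.0], [0.0, 0.008, 0.0]]}
end [0.4986 0.126  0.1196] [179.9 -12.    4. ]
```

>>> apply_moves(linear=[[0.011,0,0],[0.021,0,0.001],[0.032,0,0.001],[0.042,0,0.002],[0.053,0,0.002]], delta_rot=[[0,0.005,0],[0,0.01,0],[0,0.015,0],[0,0.02,0],[0,0.025,0]])

```text
clock: 9.88
position: [0.5088, 0.1262, 0.0395]
tool_rot: [3.139, 0.053, 0.07]
force: [-6.1, 0.1, 0.2]
grip_width: 0.0122
finger_force: 100.3
```

>>> apply_moves(linear=[[0.011,0,0.005],[0.023,0,0.01],[0.034,0,0.015],[0.046,0,0.02],[0.057,0,0.025]], delta_rot=[[0,0.01,0],[0,0.02,0],[0,0.03,0],[0,0.04,0],[0,0.05,0]])

```text
clock: 10.3
position: [0.5152, 0.1267, 0.037]
tool_rot: [3.14, -0.054, 0.071]
force: [1.1, -0.7, -1.6]
grip_width: 0.0121
finger_force: 100.2
```

>>> apply_moves(linear=[[0.009,0,0.003],[0.017,0,0.006],[0.026,0,0.01],[0.034,0,0.013],[0.043,0,0.016]], delta_rot=[[0,0.0084,0],[0,0.0168,0],[0,0.0252,0],[0,0.0336,0],[0,0.042,0]])

```text
clock: 10.72
position: [0.5196, 0.1271, 0.0357]
tool_rot: [3.14, -0.142, 0.071]
force: [0.4, -0.7, -1.9]
grip_width: 0.0121
finger_force: 100.1
```

```bash
python3 - <<'E'
from h import *
s=monitor.observe(); print(s['clock'],s['position'].round(4),s['tool_rot'].round(3),s['force'].round(1))
im,d,Pt,P,s=wrist(); S=toscoop(P,s); x,y,z=np.moveaxis(S,-1,0); g=im.astype(int).max(-1)
k,l,st,c=cv2.connectedComponentsWithStats(((d>0)&(g<70)&(abs(y)<.05)&(x>-.025)&(x<.09)&(z>-.03)&(z<.04)).astype(np.uint8))
for i in range(1,k):
    if st[i,4]>60: print(st[i,4],c[i].round(),'scoop frame',S[l==i].mean(0).round(3))
cv2.imwrite('pics/w5.png',cv2.resize(im[0:200,200:440,::-1],(480,400)))
E
```

```text
10.7167 [0.5196 0.1271 0.0357] [ 3.14  -0.142  0.071] [ 0.4 -0.7 -1.9]
2975 [296.  48.] scoop frame [0.023 0.011 0.004]
458 [388.  97.] scoop frame [-0.002 -0.039  0.   ]
2759 [311. 112.] scoop frame [-0.011  0.002  0.013]
686 [359. 125.] scoop frame [-0.017 -0.022  0.013]
```

View pics/w5.png

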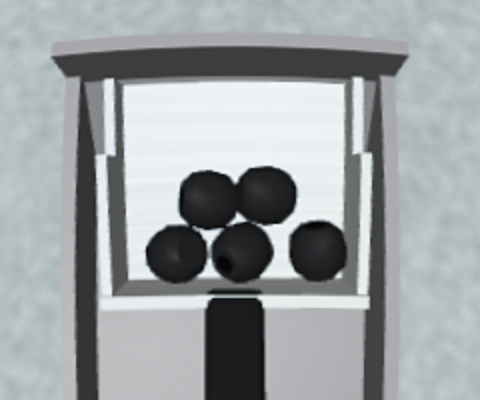

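All five beads sit in the rear of the bowl: (178,253), (242,252), (318,250), (208,198) and (266,195). Next I'll lift and carry them to the dish, turning the scoop so its nose points +y for pouring.

```bash
python3 - <<'E'
from h import *
N=[.028,0,0]; n=np.array([np.cos(np.radians(81)),np.sin(np.radians(81)),0]); c=np.array([.6005,-.0955,0])-.01*n
print('carry'); plan([scoop_tool(81,17,N,c+[0,0,.10])])
print('down'); plan([scoop_tool(81,10,N,c+[0,0,.031])])
E
```

```text
carry
{"linear": [[0.026, 0.174, 0.016], [0.052, 0.348, 0.032], [0.078, 0.522, 0.048], [0.104, 0.696, 0.064], [0.13, 0.87, 0.08]], "delta_rot": [[0.0066, 0.0, -0.0314], [0.0132, 0.0, -0.0628], [0.0198, 0.0, -0.0942], [0.0264, 0.0, -0.1256], [0.033, 0.0, -0.157]]}
{"linear": [[-0.032, 0.176, 0.004], [-0.064, 0.352, 0.008], [-0.096, 0.528, 0.012], [-0.128, 0.704, 0.016], [-0.16, 0.88, 0.02]], "delta_rot": [[0.0068, 0.0, -0.0314], [0.0136, 0.0, -0.0628], [0.0204, 0.0, -0.0942], [0.0272, 0.0, -0.1256], [0.034, 0.0, -0.157]]}
{"linear": [[-0.086, 0.154, -0.008], [-0.172, 0.308, -0.016], [-0.258, 0.462, -0.024], [-0.344, 0.616, -0.032], [-0.43, 0.77, -0.04]], "delta_rot": [[0.0066, 0.0, -0.0312], [0.0132, 0.0, -0.0624], [0.0198, 0.0, -0.0936], [0.0264, 0.0, -0.1248], [0.033, 0.0, -0.156]]}
{"linear": [[-0.131, 0.118, -0.018], [-0.263, 0.236, -0.036], [-0.394, 0.354, -0.053], [-0.526, 0.472, -0.071], [-0.657, 0.59, -0.089]], "delta_rot": [[0.0066, 0.0, -0.0314], [0.0132, 0.0, -0.0628], [0.0198, 0.0, -0.0942], [0.0264, 0.0, -0.1256], [0.033, 0.0, -0.157]]}
end [ 0.581  -0.2185  0.0996] [180.  -11.9  81. ]
down
{"linear": [[-0.021, -0.0, 0.108], [-0.042, -0.0, 0.216], [-0.064, -0.0, 0.324], [-0.085, -0.0, 0.432], [-0.106, -0.0, 0.54]], "delta_rot": [[0.0, -0.0116, -0.0], [0.0, -0.0232, -0.0], [0.0, -0.0348, -0.0], [0.0, -0.0464, -0.0], [0.0, -0.058, -0.0]]}
end [ 0.5812 -0.2177  0.0445] [180.  -5.  81.]
```

>>> apply_moves(linear=[[0.002,0,-0.022],[0.003,0,-0.044],[0.005,0,-0.066],[0.006,0,-0.088],[0.008,0,-0.11]], delta_rot=[[0,0.005,0],[0,0.01,0],[0,0.015,0],[0,0.02,0],[0,0.025,0]])

```text
clock: 11.18
position: [0.5187, 0.127, 0.0469]
tool_rot: [3.14, -0.194, 0.071]
force: [0.1, 0.1, -2.5]
grip_width: 0.0122
finger_force: 100.1
```

>>> apply_moves(linear=[[-0.011,0,-0.151],[-0.022,0,-0.302],[-0.034,0,-0.453],[-0.045,0,-0.604],[-0.056,0,-0.755]], delta_rot=[[0,0.0016,0],[0,0.0032,0],[0,0.0048,0],[0,0.0064,0],[0,0.008,0]])

```text
clock: 11.6
position: [0.4984, 0.1256, 0.1204]
tool_rot: [3.14, -0.21, 0.071]
force: [0.7, -0.1, -1.8]
grip_width: 0.012
finger_force: 100.2
```

>>> apply_moves(linear=[[0.026,0.174,0.016],[0.052,0.348,0.032],[0.078,0.522,0.048],[0.104,0.696,0.064],[0.13,0.87,0.08]], delta_rot=[[0.0066,0,-0.0314],[0.0132,0,-0.0628],[0.0198,0,-0.0942],[0.0264,0,-0.1256],[0.033,0,-0.157]])

```text
clock: 12.02
position: [0.5193, 0.0391, 0.1149]
tool_rot: [3.139, -0.21, 0.411]
force: [-0.2, -0.1, -1.0]
grip_width: 0.0128
finger_force: 100.0
```

>>> apply_moves(linear=[[-0.032,0.176,0.004],[-0.064,0.352,0.008],[-0.096,0.528,0.012],[-0.128,0.704,0.016],[-0.16,0.88,0.02]], delta_rot=[[0.0068,0,-0.0314],[0.0136,0,-0.0628],[0.0204,0,-0.0942],[0.0272,0,-0.1256],[0.034,0,-0.157]])

```text
clock: 12.43
position: [0.54, -0.0482, 0.1097]
tool_rot: [3.14, -0.209, 0.746]
force: [-0.6, 0.3, -2.2]
grip_width: 0.0119
finger_force: 100.1
```

>>> apply_moves(linear=[[-0.086,0.154,-0.008],[-0.172,0.308,-0.016],[-0.258,0.462,-0.024],[-0.344,0.616,-0.032],[-0.43,0.77,-0.04]], delta_rot=[[0.0066,0,-0.0312],[0.0132,0,-0.0624],[0.0198,0,-0.0936],[0.0264,0,-0.1248],[0.033,0,-0.156]])

```text
clock: 12.85
position: [0.5604, -0.134, 0.1046]
tool_rot: [3.14, -0.208, 1.08]
force: [-0.2, -0.3, -2.6]
grip_width: 0.0115
finger_force: 100.1
```

>>> apply_moves(linear=[[-0.131,0.118,-0.018],[-0.263,0.236,-0.036],[-0.394,0.354,-0.053],[-0.526,0.472,-0.071],[-0.657,0.59,-0.089]], delta_rot=[[0.0066,0,-0.0314],[0.0132,0,-0.0628],[0.0198,0,-0.0942],[0.0264,0,-0.1256],[0.033,0,-0.157]])

```text
clock: 13.27
position: [0.581, -0.2202, 0.0997]
tool_rot: [3.14, -0.207, 1.416]
force: [0.7, 1.1, -2.2]
grip_width: 0.012
finger_force: 100.1
```

```bash
python3 - <<'E'
from h import *
p,r=load(); r=r*R.from_rotvec(np.array([0,.058,0])*np.radians(120)); p=p-r.apply(np.array([-.0106,0,.054])); save(p,r)
stat(); im,d,Pt,P,s=wrist(); S=toscoop(P,s); x,y,z=np.moveaxis(S,-1,0); g=im.astype(int).max(-1)
print('dark in bowl px',((d>0)&(g<70)&(abs(y)<.029)&(x>-.024)&(x<.028)&(abs(z-.008)<.012)).sum())
q=P[(d>0)&(P[...,2]>.018)&(P[...,2]<.026)&(abs(P[...,0]-.6)<.08)&(abs(P[...,1]+.095)<.08)&~((abs(x)<.04)&(abs(y)<.04))]; print('dish',len(q),cv2.minEnclosingCircle(q[:,:2].astype(np.float32)*1000))
N=[.028,0,0]; n=np.array([np.cos(np.radians(81)),np.sin(np.radians(81)),0]); c=np.array([.6005,-.0955,0])+.005*n
plan([scoop_tool(81,10,N,c+[0,0,.048]),scoop_tool(81,-1,N,c+[0,0,.034])]); print('pour')
plan([scoop_tool(81,-8,N,c+[0,0,.028])]); plan([scoop_tool(81,-16,N,c+[0,0,.026])]);plan([scoop_tool(81,-45,N,c+[0,0,.026])])
E
```

```text
{'clock': 13.267, 'qpos': [0.764, 0.775, -0.608, 1.646, 0.272, 0.867, -0.04], 'position': [0.581, -0.22, 0.1], 'tool_rot': [3.14, -0.207, 1.416], 'force': [0.658, 1.064, -2.216], 'grip_width': 0.012, 'finger_force': 100.084}
err mm [ 0.  -1.7  0.1] rot [-0.   -0.08 -0.16]
dark in bowl px 3315
dish 1533 ((599.47265625, -95.3848648071289), 65.03263854980469)
{"linear": [[0.015, -0.0, 0.081], [0.03, -0.0, 0.162], [0.046, -0.0, 0.243], [0.061, -0.0, 0.324], [0.076, -0.0, 0.405]], "delta_rot": [[0.0, -0.0116, -0.0], [0.0, -0.0232, -0.0], [0.0, -0.0348, -0.0], [0.0, -0.0464, -0.0], [0.0, -0.058, -0.0]]}
{"linear": [[0.011, -0.0, -0.014], [0.021, -0.0, -0.028], [0.032, -0.0, -0.042], [0.042, -0.0, -0.056], [0.053, -0.0, -0.07]], "delta_rot": [[0.0, -0.0184, -0.0], [0.0, -0.0368, -0.0], [0.0, -0.0552, -0.0], [0.0, -0.0736, -0.0], [0.0, -0.092, -0.0]]}
end [ 0.5842 -0.1983  0.0689] [180.    6.1  80.9]
pour
{"linear": [[0.009, -0.0, -0.015], [0.017, -0.0, -0.03], [0.026, -0.0, -0.046], [0.034, -0.0, -0.061], [0.043, -0.0, -0.076]], "delta_rot": [[0.0, -0.0116, -0.0], [0.0, -0.0232, -0.0], [0.0, -0.0348, -0.0], [0.0, -0.0464, -0.0], [0.0, -0.058, -0.0]]}
end [ 0.585  -0.1933  0.076 ] [180.   13.   80.9]
{"linear": [[0.01, -0.0, -0.027], [0.019, -0.0, -0.054], [0.029, -0.0, -0.08], [0.038, -0.0, -0.107], [0.048, -0.0, -0.134]], "delta_rot": [[0.0, -0.0134, -0.0], [0.0, -0.0268, -0.0], [0.0, -0.0402, -0.0], [0.0, -0.0536, -0.0], [0.0, -0.067, -0.0]]}
end [ 0.5862 -0.1857  0.088 ] [180.   21.1  80.9]
{"linear": [[0.051, -0.0, -0.103], [0.102, -0.0, -0.206], [0.152, -0.0, -0.309], [0.203, -0.0, -0.412], [0.254, -0.0, -0.515]], "delta_rot": [[0.0, -0.0482, -0.0002], [0.0, -0.0964, -0.0004], [0.0, -0.1446, -0.0006], [0.0, -0.1928, -0.0008], [0.0, -0.241, -0.001]]}
end [ 0.5928 -0.144   0.127 ] [-180.    50.    81.1]
```

>>> apply_moves(linear=[[0.015,0,0.081],[0.03,0,0.162],[0.046,0,0.243],[0.061,0,0.324],[0.076,0,0.405]], delta_rot=[[0,-0.0116,0],[0,-0.0232,0],[0,-0.0348,0],[0,-0.0464,0],[0,-0.058,0]])

```text
clock: 13.73
position: [0.5836, -0.2033, 0.0614]
tool_rot: [3.14, -0.085, 1.412]
force: [0.2, 0.0, -2.7]
grip_width: 0.0122
finger_force: 100.1
```

>>> apply_moves(linear=[[0.011,0,-0.014],[0.021,0,-0.028],[0.032,0,-0.042],[0.042,0,-0.056],[0.053,0,-0.07]], delta_rot=[[0,-0.0184,0],[0,-0.0368,0],[0,-0.0552,0],[0,-0.0736,0],[0,-0.092,0]])

```text
clock: 14.15
position: [0.5844, -0.1986, 0.0695]
tool_rot: [3.14, 0.109, 1.412]
force: [1.4, -0.0, -1.8]
grip_width: 0.0121
finger_force: 100.1
```

>>> apply_moves(linear=[[0.009,0,-0.015],[0.017,0,-0.03],[0.026,0,-0.046],[0.034,0,-0.061],[0.043,0,-0.076]], delta_rot=[[0,-0.0116,0],[0,-0.0232,0],[0,-0.0348,0],[0,-0.0464,0],[0,-0.058,0]])

```text
clock: 14.57
position: [0.5852, -0.1935, 0.0765]
tool_rot: [3.14, 0.229, 1.412]
force: [0.2, -0.5, -1.9]
grip_width: 0.0122
finger_force: 100.1
```

>>> apply_moves(linear=[[0,0,0],[0,0,0],[0,0,0],[0,0,0],[0,0,0]], delta_rot=[[0,0,0],[0,0,0],[0,0,0],[0,0,0],[0,0,0]])

```text
clock: 14.98
position: [0.585, -0.1942, 0.0762]
tool_rot: [3.14, 0.228, 1.412]
force: [-0.2, 0.3, -1.7]
grip_width: 0.012
finger_force: 100.1
```

>>> apply_moves(linear=[[0.01,0,-0.027],[0.019,0,-0.054],[0.029,0,-0.08],[0.038,0,-0.107],[0.048,0,-0.134]], delta_rot=[[0,-0.0134,0],[0,-0.0268,0],[0,-0.0402,0],[0,-0.0536,0],[0,-0.067,0]])

```text
clock: 15.4
position: [0.5863, -0.1863, 0.0884]
tool_rot: [3.14, 0.369, 1.412]
force: [0.8, -0.2, -2.3]
grip_width: 0.0121
finger_force: 100.2
```

>>> apply_moves(linear=[[0.051,0,-0.103],[0.102,0,-0.206],[0.152,0,-0.309],[0.203,0,-0.412],[0.254,0,-0.515]], delta_rot=[[0,-0.0482,-0.0002],[0,-0.0964,-0.0004],[0,-0.1446,-0.0006],[0,-0.1928,-0.0008],[0,-0.241,-0.001]])

```text
clock: 15.82
position: [0.5935, -0.1435, 0.1281]
tool_rot: [3.139, 0.877, 1.413]
force: [0.4, -0.2, -1.4]
grip_width: 0.0123
finger_force: 100.1
```

>>> apply_moves(linear=[[0,0,0],[0,0,0],[0,0,0],[0,0,0],[0,0,0]], delta_rot=[[0,0,0],[0,0,0],[0,0,0],[0,0,0],[0,0,0]])

```text
clock: 16.23
position: [0.5927, -0.1457, 0.1276]
tool_rot: [3.141, 0.872, 1.412]
force: [-0.4, -0.1, -1.5]
grip_width: 0.0122
finger_force: 100.3
```

```bash
python3 - <<'E'
from h import *
stat(); a,d,Pt,P,s=wrist(); b,_=optics.grab_frame('scene')
S=toscoop(P,s); x,y,z=np.moveaxis(S,-1,0); g=a.astype(int).max(-1)
print('dark in bowl px',((d>0)&(g<70)&(abs(y)<.029)&(x>-.024)&(x<.028)&(abs(z-.008)<.012)).sum())
A=cv2.resize(a[:260,140:500,::-1],(480,347)); B=cv2.resize(b[230:300,260:350,::-1],(320,249)); B=cv2.copyMakeBorder(B,0,98,0,0,cv2.BORDER_CONSTANT)
cv2.imwrite('pics/w6.png',np.hstack([A,B]))
E
```

```text
{'clock': 16.233, 'qpos': [-0.222, 0.827, -0.047, 1.683, 0.868, 1.247, -0.978], 'position': [0.593, -0.146, 0.128], 'tool_rot': [3.141, 0.872, 1.412], 'force': [-0.367, -0.137, -1.506], 'grip_width': 0.012, 'finger_force': 100.268}
err mm [-0.1 -1.8  0.6] rot [ 0.06 -0.01  0.13]
dark in bowl px 0
```

View pics/w6.png

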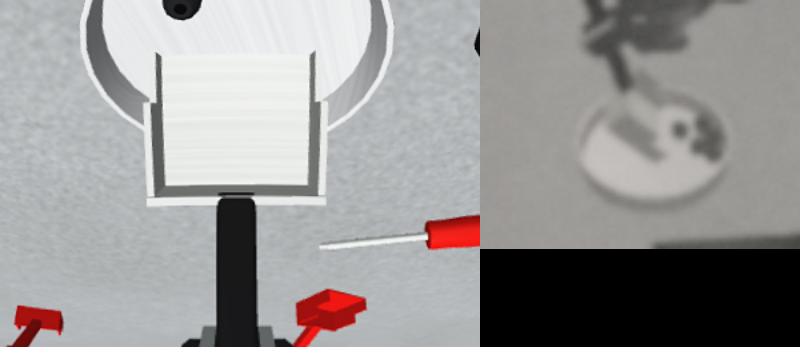

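The bowl is empty. The scene crop shows the dark beads inside the dish around (700,130) and none on the bench. Next I'll lift off and plan the hang, checking joint room for several pitches.

```bash
cat >> h.py <<'E'
EYE=np.array([-.167,-.0005,.100]); PD=np.array([np.sin(np.radians(21.4)),-np.cos(np.radians(21.4)),12/75.]); PT=np.array([.4895,.3373,.291])
def peg(t): return PT+PD/np.linalg.norm(PD)*(t-.076)
E
python3 - <<'E'
from h import *
for t in(.14,.05):
  for pt in(-20,-28,-35,-42): print(t,pt,ik(*scoop_tool(21.4,pt,EYE,peg(t))))
N=[.028,0,0]; n=np.array([np.cos(np.radians(81)),np.sin(np.radians(81)),0]); c=np.array([.6005,-.0955,0])+.005*n
plan([scoop_tool(81,-38,N,c+[0,0,.12])])
plan([scoop_tool(21.4,-32,EYE,peg(.15)+[0,0,.0])])
E
```

```text
0.14 -20 [0.81 1.19 1.58]
0.14 -28 [0.87 1.12 1.72]
0.14 -35 [0.93 1.07 1.83]
0.14 -42 [0.99 1.03 1.94]
0.05 -20 [0.84 1.15 1.57]
0.05 -28 [0.91 1.08 1.71]
0.05 -35 [0.97 1.03 1.83]
0.05 -42 [1.02 0.99 1.94]
{"linear": [[-0.148, -0.0, -0.093], [-0.296, -0.0, -0.186], [-0.444, -0.001, -0.28], [-0.592, -0.001, -0.373], [-0.74, -0.001, -0.466]], "delta_rot": [[0.0, 0.0116, 0.0], [0.0, 0.0232, 0.0], [0.0, 0.0348, 0.0], [0.0, 0.0464, 0.0], [0.0, 0.058, 0.0]]}
end [ 0.5909 -0.1558  0.2136] [-180.    43.    81.1]
{"linear": [[0.128, -0.044, -0.112], [0.256, -0.088, -0.224], [0.384, -0.132, -0.336], [0.512, -0.176, -0.448], [0.64, -0.22, -0.56]], "delta_rot": [[0.0128, 0.0018, 0.0152], [0.0256, 0.0036, 0.0304], [0.0384, 0.0054, 0.0456], [0.0512, 0.0072, 0.0608], [0.064, 0.009, 0.076]]}
{"linear": [[0.122, -0.078, -0.104], [0.244, -0.156, -0.208], [0.366, -0.234, -0.312], [0.488, -0.312, -0.416], [0.61, -0.39, -0.52]], "delta_rot": [[0.0128, 0.0018, 0.0152], [0.0256, 0.0036, 0.0304], [0.0384, 0.0054, 0.0456], [0.0512, 0.0072, 0.0608], [0.064, 0.009, 0.076]]}
{"linear": [[0.108, -0.108, -0.086], [0.216, -0.216, -0.172], [0.324, -0.324, -0.258], [0.432, -0.432, -0.344], [0.54, -0.54, -0.43]], "delta_rot": [[0.0128, 0.0018, 0.0154], [0.0256, 0.0036, 0.0308], [0.0384, 0.0054, 0.0462], [0.0512, 0.0072, 0.0616], [0.064, 0.009, 0.077]]}
{"linear": [[0.088, -0.136, -0.07], [0.176, -0.272, -0.14], [0.264, -0.408, -0.21], [0.352, -0.544, -0.28], [0.44, -0.68, -0.35]], "delta_rot": [[0.0128, 0.002, 0.0152], [0.0256, 0.004, 0.0304], [0.0384, 0.006, 0.0456], [0.0512, 0.008, 0.0608], [0.064, 0.01, 0.076]]}
{"linear": [[0.068, -0.155, -0.048], [0.137, -0.31, -0.097], [0.205, -0.466, -0.145], [0.274, -0.621, -0.194], [0.342, -0.776, -0.242]], "delta_rot": [[0.0128, 0.0018, 0.0152], [0.0256, 0.0036, 0.0304], [0.0384, 0.0054, 0.0456], [0.0512, 0.0072, 0.0608], [0.064, 0.009, 0.076]]}
end [0.5503 0.2832 0.2007] [-180.    37.    21.4]
```

>>> apply_moves(linear=[[-0.148,0,-0.093],[-0.296,0,-0.186],[-0.444,-0.001,-0.28],[-0.592,-0.001,-0.373],[-0.74,-0.001,-0.466]], delta_rot=[[0,0.0116,0],[0,0.0232,0],[0,0.0348,0],[0,0.0464,0],[0,0.058,0]])

```text
clock: 16.75
position: [0.5908, -0.1567, 0.2149]
tool_rot: [3.141, 0.75, 1.414]
force: [0.1, -0.7, -1.0]
grip_width: 0.0119
finger_force: 100.2
```

>>> apply_moves(linear=[[0.128,-0.044,-0.112],[0.256,-0.088,-0.224],[0.384,-0.132,-0.336],[0.512,-0.176,-0.448],[0.64,-0.22,-0.56]], delta_rot=[[0.0128,0.0018,0.0152],[0.0256,0.0036,0.0304],[0.0384,0.0054,0.0456],[0.0512,0.0072,0.0608],[0.064,0.009,0.076]])

```text
clock: 17.17
position: [0.5823, -0.0683, 0.2113]
tool_rot: [3.13, 0.731, 1.196]
force: [-0.1, -0.4, -1.9]
grip_width: 0.0122
finger_force: 100.3
```

>>> apply_moves(linear=[[0.122,-0.078,-0.104],[0.244,-0.156,-0.208],[0.366,-0.234,-0.312],[0.488,-0.312,-0.416],[0.61,-0.39,-0.52]], delta_rot=[[0.0128,0.0018,0.0152],[0.0256,0.0036,0.0304],[0.0384,0.0054,0.0456],[0.0512,0.0072,0.0608],[0.064,0.009,0.076]])

```text
clock: 17.58
position: [0.5745, 0.0205, 0.2088]
tool_rot: [3.124, 0.71, 0.985]
force: [0.2, 0.7, -1.5]
grip_width: 0.0121
finger_force: 100.2
```

>>> apply_moves(linear=[[0.108,-0.108,-0.086],[0.216,-0.216,-0.172],[0.324,-0.324,-0.258],[0.432,-0.432,-0.344],[0.54,-0.54,-0.43]], delta_rot=[[0.0128,0.0018,0.0154],[0.0256,0.0036,0.0308],[0.0384,0.0054,0.0462],[0.0512,0.0072,0.0616],[0.064,0.009,0.077]])

```text
clock: 18.0
position: [0.5666, 0.1077, 0.2054]
tool_rot: [3.123, 0.688, 0.774]
force: [-0.2, 0.8, -1.4]
grip_width: 0.0122
finger_force: 100.2
```

>>> apply_moves(linear=[[0.088,-0.136,-0.07],[0.176,-0.272,-0.14],[0.264,-0.408,-0.21],[0.352,-0.544,-0.28],[0.44,-0.68,-0.35]], delta_rot=[[0.0128,0.002,0.0152],[0.0256,0.004,0.0304],[0.0384,0.006,0.0456],[0.0512,0.008,0.0608],[0.064,0.01,0.076]])

```text
clock: 18.42
position: [0.5581, 0.1954, 0.2035]
tool_rot: [3.13, 0.665, 0.57]
force: [0.7, 0.4, -1.8]
grip_width: 0.012
finger_force: 100.2
```

>>> apply_moves(linear=[[0.068,-0.155,-0.048],[0.137,-0.31,-0.097],[0.205,-0.466,-0.145],[0.274,-0.621,-0.194],[0.342,-0.776,-0.242]], delta_rot=[[0.0128,0.0018,0.0152],[0.0256,0.0036,0.0304],[0.0384,0.0054,0.0456],[0.0512,0.0072,0.0608],[0.064,0.009,0.076]])

```text
clock: 18.83
position: [0.5506, 0.2832, 0.2007]
tool_rot: [3.141, 0.645, 0.37]
force: [-0.2, 0.4, -1.7]
grip_width: 0.0119
finger_force: 100.2
```

>>> apply_moves(linear=[[0,0,0],[0,0,0],[0,0,0],[0,0,0],[0,0,0]], delta_rot=[[0,0,0],[0,0,0],[0,0,0],[0,0,0],[0,0,0]])

```text
clock: 19.25
position: [0.5507, 0.2822, 0.2007]
tool_rot: [3.141, 0.645, 0.372]
force: [0.1, -0.4, -1.9]
grip_width: 0.0126
finger_force: 100.2
```

```bash
python3 - <<'E'
from h import *
stat(); a,d,Pt,P,s=wrist(); S=toscoop(P,s)
b,db=optics.grab_frame('scene'); t,dt=optics.grab_frame('top')
np.savez('n.npz',a=a,b=b,t=t,db=db,dt=dt,P=P,S=S,d=d)
for nm,PP in(('wrist',P),('scene',pts('scene',db)),('top',pts('top',dt))):
    x,y,z=np.moveaxis(PP,-1,0)
    # points near the expected peg line
    v=PP-peg(0); u=PD/np.linalg.norm(PD); tt=v@u; e=np.linalg.norm(v-tt[...,None]*u,axis=-1)
    for k in(.03,.04,.05,.06,.075):
        m=(abs(tt-k)<.005)&(e<.014); print(nm,k,m.sum(),(PP[m].mean(0)-peg(k)).round(4)*1000 if m.any() else '')
    # eye
    q=PP-peg(.15); m=(np.linalg.norm(q,axis=-1)<.03); 
    if m.any(): print(nm,'eye',m.sum(),q[m].mean(0).round(4)*1000,q[m].min(0).round(4)*1000,q[m].max(0).round(4)*1000)
A=cv2.resize(a[:,:,::-1],(480,300)); B=cv2.resize(b[140:240,350:470,::-1],(360,300)); C=cv2.resize(t[160:240,150:270,::-1],(450,300)); D=cv2.resize(t[150:220,300:370,::-1],(300,300))
cv2.imwrite('pics/n1.png',np.vstack([np.hstack([A,B])[:,:750],np.hstack([C,D])])); 
E
```

```text
{'clock': 19.25, 'qpos': [-0.481, 0.941, -0.092, 1.041, -0.038, 1.797, -1.754], 'position': [0.551, 0.282, 0.201], 'tool_rot': [3.141, 0.645, 0.372], 'force': [0.071, -0.393, -1.922], 'grip_width': 0.013, 'finger_force': 100.211}
err mm [ 0.3 -1.  -0. ] rot [-0.05  0.    0.06]
wrist 0.03 16 [1.  5.  1.7]
wrist 0.04 0 
wrist 0.05 0 
wrist 0.06 0 
wrist 0.075 0 
scene 0.03 7 [1.1 0.4 5. ]
scene 0.04 5 [1.1 0.7 4.1]
scene 0.05 5 [1.  1.3 2.9]
scene 0.06 10 [0.5 1.  3.7]
scene 0.075 7 [1.1 1.3 3. ]
scene eye 112 [ 5.9 -1.2 -2.6] [-13.3 -11.1 -26.3] [20.1 10.7 18.1]
top 0.03 8 [-0.2  1.1  4.9]
top 0.04 8 [0.7 0.9 4.3]
top 0.05 7 [-0.6  1.2  3.1]
top 0.06 6 [-0.1  1.1  5.8]
top 0.075 7 [-0.2 -0.1  3.8]
```

View pics/n1.png

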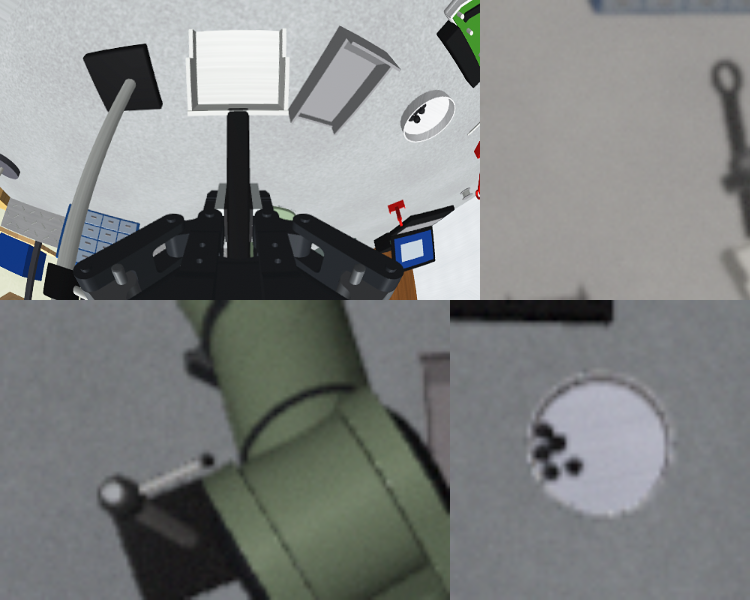

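Top crop: all five beads are in the dish (around (552,455)). The peg is free, at (120,490)→(205,462), and the scene crop shows the eye clearly at (727,77). I'll check the eye's centre against my model in the scene view and plan the insertion.

```bash
python3 - <<'E'
from h import *
f=np.load('n.npz'); b=f['b']; K,Rm,t=cam('scene')
s=monitor.observe(); Rt=R.from_euler('xyz',s['tool_rot']); g=np.array(s['position'])-Rt.apply([0,0,.019]); Rs=Rt*FLIP.inv()
e=g+Rs.apply(EYE-GRIP); print('eye model',e.round(4),'peg(.15)',peg(.15).round(4))
pr=lambda p:(lambda q:(q/q[2])[:2])(K@(Rm@p+t))
print('expected px',pr(e), 'px/cm', pr(e+[0,0,.01])-pr(e), pr(e+Rs.apply([.01,0,0]))-pr(e))
x0,y0=460,150; c=b[y0:y0+30,x0:x0+32].astype(int).max(-1)
big=cv2.resize(b[y0:y0+30,x0:x0+32].max(-1),None,fx=8,fy=8,interpolation=cv2.INTER_CUBIC)
m=(big<105).astype(np.uint8); cs,h=cv2.findContours(m,cv2.RETR_CCOMP,cv2.CHAIN_APPROX_NONE)
for i,k in enumerate(cs):
    if cv2.contourArea(k)>200: M=cv2.moments(k); print('hole' if h[0][i][3]>=0 else 'outer',cv2.contourArea(k)/64,(M['m10']/M['m00']+.5)/8-.5+x0,(M['m01']/M['m00']+.5)/8-.5+y0,'top',k[:,0,1].min()/8+y0)
# straight tool y vs peg direction
plan([scoop_tool(21.4,-32,EYE,peg(.105)),scoop_tool(21.4,-32,EYE,peg(.078))]); print('in'); plan([scoop_tool(21.4,-32,EYE,peg(.052)+[0,0,-.001])],1.5)
E
```

```text
eye model [0.5163 0.2687 0.3026] peg(.15) [0.5162 0.2693 0.3027]
expected px [431.75435943 165.81979218] px/cm [ 0.64449329 -3.09642327] [1.76320568 2.93073135]
outer 783.90625 477.4858261078998 166.17637864593715 top 150.0
{"linear": [[0.009, -0.089, 0.011], [0.017, -0.178, 0.023], [0.026, -0.266, 0.034], [0.034, -0.355, 0.046], [0.043, -0.444, 0.057]], "delta_rot": [[-0.0, -0.0, -0.0], [-0.0, -0.0, -0.0], [-0.0, -0.0, -0.0], [-0.0, -0.0, -0.0], [-0.0, -0.0, -0.0]]}
{"linear": [[0.005, -0.053, 0.007], [0.01, -0.107, 0.014], [0.016, -0.16, 0.021], [0.021, -0.214, 0.028], [0.026, -0.267, 0.035]], "delta_rot": [[-0.0, -0.0, -0.0], [-0.0, -0.0, -0.0], [-0.0, -0.0, -0.0], [-0.0, -0.0, -0.0], [-0.0, -0.0, -0.0]]}
end [0.5244 0.3494 0.1893] [-180.    37.    21.4]
in
{"linear": [[0.006, -0.051, 0.008], [0.012, -0.102, 0.016], [0.018, -0.154, 0.025], [0.024, -0.205, 0.033], [0.03, -0.256, 0.041]], "delta_rot": [[-0.0, -0.0, -0.0], [-0.0, -0.0, -0.0], [-0.0, -0.0, -0.0], [-0.0, -0.0, -0.0], [-0.0, -0.0, -0.0]]}
end [0.515  0.3733 0.1842] [-180.    37.    21.4]
```

The eye's hole in the scene image is at about (432.3,165.7) against a predicted (431.8,165.8), so it is aligned to within about 1 mm. Inserting now.

>>> apply_moves(linear=[[0.009,-0.089,0.011],[0.017,-0.178,0.023],[0.026,-0.266,0.034],[0.034,-0.355,0.046],[0.043,-0.444,0.057]], delta_rot=[[0,0,0],[0,0,0],[0,0,0],[0,0,0],[0,0,0]])

```text
clock: 19.82
position: [0.5336, 0.3256, 0.1932]
tool_rot: [-3.142, 0.646, 0.374]
force: [-0.2, -0.2, -1.6]
grip_width: 0.0122
finger_force: 100.2
```

>>> apply_moves(linear=[[0.005,-0.053,0.007],[0.01,-0.107,0.014],[0.016,-0.16,0.021],[0.021,-0.214,0.028],[0.026,-0.267,0.035]], delta_rot=[[0,0,0],[0,0,0],[0,0,0],[0,0,0],[0,0,0]])

```text
clock: 20.23
position: [0.5244, 0.3495, 0.189]
tool_rot: [3.141, 0.645, 0.372]
force: [-0.2, 0.0, -1.0]
grip_width: 0.0119
finger_force: 100.2
```

>>> apply_moves(linear=[[0.006,-0.051,0.008],[0.012,-0.102,0.016],[0.018,-0.154,0.025],[0.024,-0.205,0.033],[0.03,-0.256,0.041]], delta_rot=[[0,0,0],[0,0,0],[0,0,0],[0,0,0],[0,0,0]])

```text
clock: 20.65
position: [0.5149, 0.3734, 0.1839]
tool_rot: [3.141, 0.645, 0.373]
force: [0.1, -0.4, -1.8]
grip_width: 0.0123
finger_force: 100.2
```

```bash
python3 - <<'E'
from h import *
stat(); b,db=optics.grab_frame('scene'); t,dt=optics.grab_frame('top')
cv2.imwrite('pics/n2.png',np.hstack([cv2.resize(b[135:215,420:500,::-1],(400,400),interpolation=cv2.INTER_CUBIC),cv2.resize(t[180:240,165:225,::-1],(400,400),interpolation=cv2.INTER_CUBIC)]))
print('lower'); plan([scoop_tool(21.4,-32,EYE,peg(.052)+[0,0,-.0075])])
E
```

```text
{'clock': 20.65, 'qpos': [-0.59, 0.983, -0.115, 0.995, -0.092, 1.785, -1.873], 'position': [0.515, 0.373, 0.184], 'tool_rot': [3.141, 0.645, 0.373], 'force': [0.069, -0.419, -1.753], 'grip_width': 0.012, 'finger_force': 100.216}
err mm [-0.1  0.2 -0.4] rot [-0.04 -0.01  0.03]
lower
{"linear": [[0.008, -0.0, 0.01], [0.016, -0.0, 0.021], [0.024, -0.0, 0.031], [0.032, -0.0, 0.042], [0.04, -0.0, 0.052]], "delta_rot": [[-0.0, -0.0, -0.0], [-0.0, -0.0, -0.0], [-0.0, -0.0, -0.0], [-0.0, -0.0, -0.0], [-0.0, -0.0, -0.0]]}
end [0.5151 0.3733 0.1777] [-180.    37.    21.4]
```

View pics/n2.png

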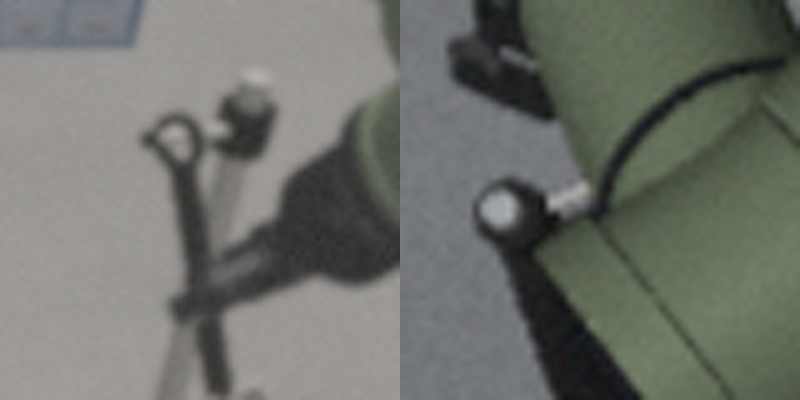

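The scene crop shows the peg passing through the eye, with the knob at (150,137) outside the ring at (180,138), and no contact force. Lowering.

>>> apply_moves(linear=[[0.008,0,0.01],[0.016,0,0.021],[0.024,0,0.031],[0.032,0,0.042],[0.04,0,0.052]], delta_rot=[[0,0,0],[0,0,0],[0,0,0],[0,0,0],[0,0,0]])

```text
clock: 21.17
position: [0.5147, 0.3726, 0.1786]
tool_rot: [-3.142, 0.647, 0.373]
force: [-7.3, -4.6, 20.6]
grip_width: 0.012
finger_force: 101.9
```

>>> apply_moves(linear=[[0.001,0,0.002],[0.002,0,0.003],[0.004,0,0.005],[0.005,0,0.006],[0.006,0,0.008]], delta_rot=[[0,0,0],[0,0,0],[0,0,0],[0,0,0],[0,0,0]])

```text
clock: 21.58
position: [0.5146, 0.3726, 0.1784]
tool_rot: [-3.141, 0.647, 0.373]
force: [-7.6, -4.7, 20.9]
grip_width: 0.012
finger_force: 102.0
```

Contact at about 20 N. I'll ease up 1 mm, then open a little.

>>> apply_moves(linear=[[-0.003,0,-0.004],[-0.006,0,-0.008],[-0.009,0,-0.012],[-0.009,0,-0.012],[-0.009,0,-0.012]], delta_rot=[[0,0,0],[0,0,0],[0,0,0],[0,0,0],[0,0,0]], force=30)

```text
clock: 22.0
position: [0.5149, 0.3727, 0.179]
tool_rot: [3.142, 0.646, 0.373]
force: [-2.9, -2.6, 9.9]
grip_width: 0.012
finger_force: 101.2
```

>>> apply_moves(linear=[[0,0,0],[0,0,0],[0,0,0],[0,0,0],[0,0,0]], delta_rot=[[0,0,0],[0,0,0],[0,0,0],[0,0,0],[0,0,0]], gripper=-0.4)

```text
clock: 22.42
position: [0.5152, 0.3729, 0.1778]
tool_rot: [3.141, 0.645, 0.373]
force: [0.6, -0.9, -0.0]
grip_width: 0.0256
finger_force: 0.0
```

>>> apply_moves(linear=[[0,0,0],[0,0,0],[0,0,0],[0,0,0],[0,0,0]], delta_rot=[[0,0,0],[0,0,0],[0,0,0],[0,0,0],[0,0,0]])

```text
clock: 22.83
position: [0.5152, 0.373, 0.1779]
tool_rot: [3.141, 0.645, 0.373]
force: [-0.4, -0.0, 0.4]
grip_width: 0.0257
finger_force: 0.0
```

>>> apply_moves(linear=[[0,0,0],[0,0,0],[0,0,0],[0,0,0],[0,0,0]], delta_rot=[[0,0,0],[0,0,0],[0,0,0],[0,0,0],[0,0,0]])

```text
clock: 23.25
position: [0.5152, 0.373, 0.1779]
tool_rot: [3.141, 0.645, 0.373]
force: [0.0, -0.3, 0.2]
grip_width: 0.0256
finger_force: 0.0
```

```bash
python3 - <<'E'
from h import *
s=monitor.observe(); save(s['position'],R.from_euler('xyz',s['tool_rot'])); stat()
a,d,Pt,P,s=wrist(); b,db=optics.grab_frame('scene')
cv2.imwrite('pics/n3.png',np.hstack([cv2.resize(b[130:250,400:500,::-1],(320,384),interpolation=cv2.INTER_CUBIC),cv2.resize(a[...,::-1],(480,300))[:, :].copy() if 0 else cv2.copyMakeBorder(cv2.resize(a[...,::-1],(480,300)),0,84,0,0,cv2.BORDER_CONSTANT)]))
E
```

```text
{'clock': 23.25, 'qpos': [-0.589, 0.988, -0.115, 0.999, -0.091, 1.776, -1.871], 'position': [0.515, 0.373, 0.178], 'tool_rot': [3.141, 0.645, 0.373], 'force': [0.007, -0.269, 0.205], 'grip_width': 0.026, 'finger_force': 0.0}
err mm [0. 0. 0.] rot [0. 0. 0.]
```

View pics/n3.png

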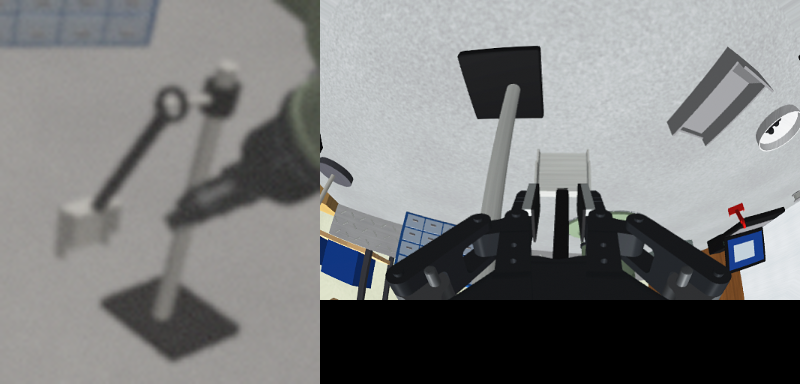

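Released: the scoop hangs by its eye from the peg and is swinging freely out of the fingers, as seen at (160,100)→(90,220). I'll retreat along the tool axis right away, clear of the swing.

>>> apply_moves(linear=[[0,0,-0.3],[0,0,-0.6],[0,0,-0.9],[0,0,-1],[0,0,-1]], delta_rot=[[0,0,0],[0,0,0],[0,0,0],[0,0,0],[0,0,0]])

```text
clock: 23.77
position: [0.571, 0.4027, 0.2819]
tool_rot: [-3.108, 0.505, 0.385]
force: [-0.2, 1.5, -1.3]
grip_width: 0.0255
finger_force: 0.0
```

>>> apply_moves(linear=[[0.1,0.1,-0.1],[0.2,0.2,-0.2],[0.3,0.4,-0.3],[0.4,0.6,-0.4],[0.4,0.8,-0.4]], delta_rot=[[0,0,0],[0,0,0],[0,0,0],[0,0,0],[0,0,0]])

```text
clock: 24.18
position: [0.6435, 0.3494, 0.3061]
tool_rot: [-3.105, 0.397, 0.385]
force: [-0.1, 2.3, -0.4]
grip_width: 0.0258
finger_force: 0.0
```

>>> apply_moves(linear=[[0,0.2,0],[0,0.4,0],[0,0.6,0],[0,0.8,0],[0,1,0]], delta_rot=[[0,0,0],[0,0,0],[0,0,0],[0,0,0],[0,0,0]])

```text
clock: 24.6
position: [0.6792, 0.2561, 0.3029]
tool_rot: [-3.097, 0.398, 0.39]
force: [-0.3, -0.3, 0.3]
grip_width: 0.0252
finger_force: 0.0
```

>>> apply_moves(linear=[[0,0,0],[0,0,0],[0,0,0],[0,0,0],[0,0,0]], delta_rot=[[0,0,0],[0,0,0],[0,0,0],[0,0,0],[0,0,0]])

```text
clock: 25.02
position: [0.6785, 0.2581, 0.303]
tool_rot: [-3.097, 0.398, 0.391]
force: [-0.1, -0.3, -0.7]
grip_width: 0.0257
finger_force: 0.0
```

>>> apply_moves(linear=[[0,0,0],[0,0,0],[0,0,0],[0,0,0],[0,0,0]], delta_rot=[[0,0,0],[0,0,0],[0,0,0],[0,0,0],[0,0,0]])

```text
clock: 25.43
position: [0.6789, 0.2571, 0.3029]
tool_rot: [-3.097, 0.398, 0.39]
force: [0.1, 1.2, 0.2]
grip_width: 0.0253
finger_force: 0.0
```

>>> apply_moves(linear=[[0,0,0],[0,0,0],[0,0,0],[0,0,0],[0,0,0]], delta_rot=[[0,0,0],[0,0,0],[0,0,0],[0,0,0],[0,0,0]])

```text
clock: 25.85
position: [0.6789, 0.2571, 0.303]
tool_rot: [-3.097, 0.398, 0.39]
force: [0.6, -0.3, -0.4]
grip_width: 0.0258
finger_force: 0.0
```

>>> apply_moves(linear=[[0,0,0],[0,0,0],[0,0,0],[0,0,0],[0,0,0]], delta_rot=[[0,0,0],[0,0,0],[0,0,0],[0,0,0],[0,0,0]])

```text
clock: 26.27
position: [0.6789, 0.2571, 0.3029]
tool_rot: [-3.097, 0.398, 0.39]
force: [-0.2, -0.6, 0.9]
grip_width: 0.0255
finger_force: 0.0
```

>>> apply_moves(linear=[[0,0,0],[0,0,0],[0,0,0],[0,0,0],[0,0,0]], delta_rot=[[0,0,0],[0,0,0],[0,0,0],[0,0,0],[0,0,0]])

```text
clock: 26.68
position: [0.6789, 0.2571, 0.303]
tool_rot: [-3.097, 0.398, 0.39]
force: [0.8, -0.2, 0.5]
grip_width: 0.0257
finger_force: 0.0
```

```bash
python3 - <<'E'
from h import *
s=monitor.observe(); print(s['clock'],s['position'].round(3),s['force'].round(1))
def sc(db):
    P=pts('scene',db); x,y,z=np.moveaxis(P,-1,0); u=PD/np.linalg.norm(PD); v=P-peg(0); t=v@u; h=np.array([-u[1],u[0],0])/np.hypot(u[0],u[1]); w=v@h
    m=(z>.04)&(z<.27)&(t>.015)&(t<.11)&(abs(w)<.2); return m.sum(),(w[m].mean()*1000).round(1),(t[m].mean()*1000).round(1),(z[m].min()).round(3)
for i in range(12):
    b,db=optics.grab_frame('scene'); print(sc(db),end=' ')
E
```

```text
26.6833 [0.679 0.257 0.303] [ 0.8 -0.2  0.5]
(np.int64(369), np.float64(32.4), np.float64(55.9), np.float64(0.041)) (np.int64(392), np.float64(13.6), np.float64(54.7), np.float64(0.044)) (np.int64(398), np.float64(3.7), np.float64(54.9), np.float64(0.052)) (np.int64(392), np.float64(-1.6), np.float64(54.4), np.float64(0.053)) (np.int64(392), np.float64(-4.6), np.float64(54.4), np.float64(0.041)) (np.int64(383), np.float64(2.1), np.float64(53.9), np.float64(0.045)) (np.int64(392), np.float64(6.9), np.float64(52.6), np.float64(0.048)) (np.int64(361), np.float64(21.2), np.float64(52.8), np.float64(0.052)) (np.int64(332), np.float64(43.1), np.float64(54.9), np.float64(0.052)) (np.int64(334), np.float64(56.5), np.float64(53.8), np.float64(0.053)) (np.int64(362), np.float64(69.5), np.float64(54.1), np.float64(0.04)) (np.int64(378), np.float64(80.2), np.float64(54.7), np.float64(0.047))
```

Hanging and still swinging at a steady position along the peg. I'll let it settle.

>>> apply_moves(linear=[[0,0,0],[0,0,0],[0,0,0],[0,0,0],[0,0,0]], delta_rot=[[0,0,0],[0,0,0],[0,0,0],[0,0,0],[0,0,0]])

```text
clock: 27.7
position: [0.6789, 0.2571, 0.303]
tool_rot: [-3.097, 0.398, 0.39]
force: [1.1, -0.5, -0.6]
grip_width: 0.0257
finger_force: 0.0
```

>>> apply_moves(linear=[[0,0,0],[0,0,0],[0,0,0],[0,0,0],[0,0,0]], delta_rot=[[0,0,0],[0,0,0],[0,0,0],[0,0,0],[0,0,0]])

```text
clock: 28.12
position: [0.6789, 0.2571, 0.3029]
tool_rot: [-3.097, 0.398, 0.39]
force: [-0.1, -0.5, -0.8]
grip_width: 0.0257
finger_force: 0.0
```

>>> apply_moves(linear=[[0,0,0],[0,0,0],[0,0,0],[0,0,0],[0,0,0]], delta_rot=[[0,0,0],[0,0,0],[0,0,0],[0,0,0],[0,0,0]])

```text
clock: 28.53
position: [0.6789, 0.2571, 0.303]
tool_rot: [-3.097, 0.398, 0.39]
force: [-0.6, 0.1, 0.2]
grip_width: 0.0255
finger_force: 0.0
```

>>> apply_moves(linear=[[0,0,0],[0,0,0],[0,0,0],[0,0,0],[0,0,0]], delta_rot=[[0,0,0],[0,0,0],[0,0,0],[0,0,0],[0,0,0]])

```text
clock: 28.95
position: [0.6789, 0.2571, 0.303]
tool_rot: [-3.097, 0.398, 0.39]
force: [0.4, -0.3, -0.6]
grip_width: 0.0255
finger_force: 0.0
```

>>> apply_moves(linear=[[0,0,0],[0,0,0],[0,0,0],[0,0,0],[0,0,0]], delta_rot=[[0,0,0],[0,0,0],[0,0,0],[0,0,0],[0,0,0]])

```text
clock: 29.37
position: [0.6789, 0.2571, 0.3029]
tool_rot: [-3.097, 0.398, 0.39]
force: [-0.2, 0.0, 0.7]
grip_width: 0.0256
finger_force: 0.0
```

```bash
python3 - <<'E'
from h import *
u=PD/np.linalg.norm(PD); h=np.array([-u[1],u[0],0])/np.hypot(u[0],u[1])
W=[]
for i in range(120):
    b,db=optics.grab_frame('scene')
    if i%6==0:
        P=pts('scene',db); z=P[...,2]; v=P-peg(0); t=v@u; w=v@h; m=(z>.04)&(z<.27)&(t>.015)&(t<.11)&(abs(w)<.2); W.append((round(w[m].mean()*1000),round(t[m].mean()*1000)))
print(W,monitor.observe()['clock'])
t,dt=optics.grab_frame('top'); g=t.astype(int).max(-1); P=pts('top',dt)
m=((g<70)&(np.hypot(P[...,0]-.6,P[...,1]+.095)<.058)).astype(np.uint8); k,l,s,c=cv2.connectedComponentsWithStats(m); print('dish dark',s[1:,4],'bin dark',((g<60)&(abs(P[...,0]-.57)<.06)&(abs(P[...,1]-.131)<.03)).sum())
o=np.load('top.npz'); r=lambda im:(lambda i:np.argwhere((i[...,0]>120)&(i[...,1]<60))) (im.astype(int))
print('red px moved', abs(((t[...,0]>120)&(t[...,1]<60)).astype(int)-((o['im'][...,0]>120)&(o['im'][...,1]<60)))[:230].sum())
E
```

```text
[(18, 54), (23, 52), (82, 57), (17, 55), (34, 53), (80, 58), (12, 53), (42, 54), (76, 58), (13, 53), (47, 54), (72, 58), (12, 51), (53, 55), (70, 59), (13, 51), (59, 57), (66, 59), (14, 50), (61, 57)] 35.3667
dish dark [32  8  7] bin dark 169
red px moved 14
```

Steady on the peg, five beads in the dish (dark area 47 px, as before), and the swing is decaying. I'll wait longer for it to die down.

>>> apply_moves(linear=[[0,0,0],[0,0,0],[0,0,0],[0,0,0],[0,0,0]], delta_rot=[[0,0,0],[0,0,0],[0,0,0],[0,0,0],[0,0,0]])

```text
clock: 35.83
position: [0.6789, 0.2571, 0.3029]
tool_rot: [-3.097, 0.398, 0.39]
force: [-1.1, -0.2, 0.2]
grip_width: 0.0257
finger_force: 0.0
```

>>> apply_moves(linear=[[0,0,0],[0,0,0],[0,0,0],[0,0,0],[0,0,0]], delta_rot=[[0,0,0],[0,0,0],[0,0,0],[0,0,0],[0,0,0]])

```text
clock: 36.25
position: [0.6789, 0.2571, 0.303]
tool_rot: [-3.097, 0.398, 0.39]
force: [0.4, 1.4, -0.2]
grip_width: 0.0258
finger_force: 0.0
```

>>> apply_moves(linear=[[0,0,0],[0,0,0],[0,0,0],[0,0,0],[0,0,0]], delta_rot=[[0,0,0],[0,0,0],[0,0,0],[0,0,0],[0,0,0]])

```text
clock: 36.67
position: [0.6789, 0.2571, 0.303]
tool_rot: [-3.097, 0.398, 0.39]
force: [-0.6, -0.6, -0.8]
grip_width: 0.0253
finger_force: 0.0
```

>>> apply_moves(linear=[[0,0,0],[0,0,0],[0,0,0],[0,0,0],[0,0,0]], delta_rot=[[0,0,0],[0,0,0],[0,0,0],[0,0,0],[0,0,0]])

```text
clock: 37.08
position: [0.6789, 0.2571, 0.303]
tool_rot: [-3.097, 0.398, 0.39]
force: [-0.1, 0.6, 0.1]
grip_width: 0.0262
finger_force: 0.0
```

>>> apply_moves(linear=[[0,0,0],[0,0,0],[0,0,0],[0,0,0],[0,0,0]], delta_rot=[[0,0,0],[0,0,0],[0,0,0],[0,0,0],[0,0,0]])

```text
clock: 37.5
position: [0.6789, 0.2571, 0.303]
tool_rot: [-3.097, 0.398, 0.39]
force: [0.2, 0.3, -0.3]
grip_width: 0.0255
finger_force: 0.0
```

>>> apply_moves(linear=[[0,0,0],[0,0,0],[0,0,0],[0,0,0],[0,0,0]], delta_rot=[[0,0,0],[0,0,0],[0,0,0],[0,0,0],[0,0,0]])

```text
clock: 37.92
position: [0.6789, 0.2571, 0.303]
tool_rot: [-3.097, 0.398, 0.39]
force: [0.2, 1.2, 0.3]
grip_width: 0.026
finger_force: 0.0
```

>>> apply_moves(linear=[[0,0,0],[0,0,0],[0,0,0],[0,0,0],[0,0,0]], delta_rot=[[0,0,0],[0,0,0],[0,0,0],[0,0,0],[0,0,0]])

```text
clock: 38.33
position: [0.6789, 0.2571, 0.303]
tool_rot: [-3.097, 0.398, 0.39]
force: [0.4, 0.3, 0.9]
grip_width: 0.0255
finger_force: 0.0
```

>>> apply_moves(linear=[[0,0,0],[0,0,0],[0,0,0],[0,0,0],[0,0,0]], delta_rot=[[0,0,0],[0,0,0],[0,0,0],[0,0,0],[0,0,0]])

```text
clock: 38.75
position: [0.6789, 0.2571, 0.303]
tool_rot: [-3.097, 0.398, 0.39]
force: [-0.5, -0.4, 0.2]
grip_width: 0.026
finger_force: 0.0
```

>>> apply_moves(linear=[[0,0,0],[0,0,0],[0,0,0],[0,0,0],[0,0,0]], delta_rot=[[0,0,0],[0,0,0],[0,0,0],[0,0,0],[0,0,0]])

```text
clock: 39.17
position: [0.6789, 0.2571, 0.303]
tool_rot: [-3.097, 0.398, 0.39]
force: [-0.1, 0.2, 0.5]
grip_width: 0.026
finger_force: 0.0
```

>>> apply_moves(linear=[[0,0,0],[0,0,0],[0,0,0],[0,0,0],[0,0,0]], delta_rot=[[0,0,0],[0,0,0],[0,0,0],[0,0,0],[0,0,0]])

```text
clock: 39.58
position: [0.6789, 0.2571, 0.303]
tool_rot: [-3.097, 0.398, 0.39]
force: [0.5, 0.7, 0.5]
grip_width: 0.0254
finger_force: 0.0
```

>>> apply_moves(linear=[[0,0,0],[0,0,0],[0,0,0],[0,0,0],[0,0,0]], delta_rot=[[0,0,0],[0,0,0],[0,0,0],[0,0,0],[0,0,0]])

```text
clock: 40.0
position: [0.6789, 0.2571, 0.303]
tool_rot: [-3.097, 0.398, 0.39]
force: [-0.3, 0.1, -0.0]
grip_width: 0.0257
finger_force: 0.0
```

>>> apply_moves(linear=[[0,0,0],[0,0,0],[0,0,0],[0,0,0],[0,0,0]], delta_rot=[[0,0,0],[0,0,0],[0,0,0],[0,0,0],[0,0,0]])

```text
clock: 40.42
position: [0.6789, 0.2571, 0.303]
tool_rot: [-3.097, 0.398, 0.39]
force: [0.2, -1.1, -0.2]
grip_width: 0.0257
finger_force: 0.0
```

>>> apply_moves(linear=[[0,0,0],[0,0,0],[0,0,0],[0,0,0],[0,0,0]], delta_rot=[[0,0,0],[0,0,0],[0,0,0],[0,0,0],[0,0,0]])

```text
clock: 40.83
position: [0.6789, 0.2571, 0.303]
tool_rot: [-3.097, 0.398, 0.39]
force: [-0.9, 0.3, -0.7]
grip_width: 0.0254
finger_force: 0.0
```

>>> apply_moves(linear=[[0,0,0],[0,0,0],[0,0,0],[0,0,0],[0,0,0]], delta_rot=[[0,0,0],[0,0,0],[0,0,0],[0,0,0],[0,0,0]])

```text
clock: 41.25
position: [0.6789, 0.2571, 0.303]
tool_rot: [-3.097, 0.398, 0.39]
force: [0.1, 0.4, 0.0]
grip_width: 0.0256
finger_force: 0.0
```

>>> apply_moves(linear=[[0,0,0],[0,0,0],[0,0,0],[0,0,0],[0,0,0]], delta_rot=[[0,0,0],[0,0,0],[0,0,0],[0,0,0],[0,0,0]])

```text
clock: 41.67
position: [0.6789, 0.2571, 0.3029]
tool_rot: [-3.097, 0.398, 0.39]
force: [-0.6, -0.8, -0.6]
grip_width: 0.0255
finger_force: 0.0
```

>>> apply_moves(linear=[[0,0,0],[0,0,0],[0,0,0],[0,0,0],[0,0,0]], delta_rot=[[0,0,0],[0,0,0],[0,0,0],[0,0,0],[0,0,0]])

```text
clock: 42.08
position: [0.6789, 0.2571, 0.3029]
tool_rot: [-3.097, 0.398, 0.39]
force: [0.3, 0.6, 0.2]
grip_width: 0.0256
finger_force: 0.0
```

>>> apply_moves(linear=[[0,0,0],[0,0,0],[0,0,0],[0,0,0],[0,0,0]], delta_rot=[[0,0,0],[0,0,0],[0,0,0],[0,0,0],[0,0,0]])

```text
clock: 42.5
position: [0.6789, 0.2571, 0.3029]
tool_rot: [-3.097, 0.398, 0.39]
force: [0.7, -0.5, -0.2]
grip_width: 0.0256
finger_force: 0.0
```

>>> apply_moves(linear=[[0,0,0],[0,0,0],[0,0,0],[0,0,0],[0,0,0]], delta_rot=[[0,0,0],[0,0,0],[0,0,0],[0,0,0],[0,0,0]])

```text
clock: 42.92
position: [0.6789, 0.2571, 0.3029]
tool_rot: [-3.097, 0.398, 0.39]
force: [0.0, -1.3, -0.5]
grip_width: 0.0253
finger_force: 0.0
```

```bash
python3 - <<'E'
from h import *
u=PD/np.linalg.norm(PD); h=np.array([-u[1],u[0],0])/np.hypot(u[0],u[1])
W=[]
for i in range(20):
    b,db=optics.grab_frame('scene')
    P=pts('scene',db); z=P[...,2]; v=P-peg(0); t=v@u; w=v@h; m=(z>.04)&(z<.27)&(t>.015)&(t<.11)&(abs(w)<.2); W.append((round(w[m].mean()*1000),round(t[m].mean()*1000)))
print(W,monitor.observe()['clock'])
E
```

```text
[(54, 58), (58, 57), (64, 58), (67, 58), (67, 58), (66, 58), (63, 57), (60, 58), (55, 58), (43, 55), (36, 54), (28, 52), (27, 52), (25, 52), (27, 52), (31, 53), (41, 55), (50, 57), (56, 58), (61, 58)] 43.9167
```

>>> apply_moves(linear=[[0,0,0],[0,0,0],[0,0,0],[0,0,0],[0,0,0]], delta_rot=[[0,0,0],[0,0,0],[0,0,0],[0,0,0],[0,0,0]])

```text
clock: 44.33
position: [0.6789, 0.2571, 0.303]
tool_rot: [-3.097, 0.398, 0.39]
force: [-0.3, 0.1, 0.0]
grip_width: 0.0256
finger_force: 0.0
```

>>> apply_moves(linear=[[0,0,0],[0,0,0],[0,0,0],[0,0,0],[0,0,0]], delta_rot=[[0,0,0],[0,0,0],[0,0,0],[0,0,0],[0,0,0]])

```text
clock: 44.75
position: [0.6789, 0.2571, 0.303]
tool_rot: [-3.097, 0.398, 0.39]
force: [-0.7, 0.3, -0.8]
grip_width: 0.0256
finger_force: 0.0
```

>>> apply_moves(linear=[[0,0,0],[0,0,0],[0,0,0],[0,0,0],[0,0,0]], delta_rot=[[0,0,0],[0,0,0],[0,0,0],[0,0,0],[0,0,0]])

```text
clock: 45.17
position: [0.6789, 0.2571, 0.303]
tool_rot: [-3.097, 0.398, 0.39]
force: [0.5, -0.0, -0.4]
grip_width: 0.0255
finger_force: 0.0
```

>>> apply_moves(linear=[[0,0,0],[0,0,0],[0,0,0],[0,0,0],[0,0,0]], delta_rot=[[0,0,0],[0,0,0],[0,0,0],[0,0,0],[0,0,0]])

```text
clock: 45.58
position: [0.6789, 0.2571, 0.303]
tool_rot: [-3.097, 0.398, 0.39]
force: [-0.0, -0.2, -0.1]
grip_width: 0.0257
finger_force: 0.0
```

>>> apply_moves(linear=[[0,0,0],[0,0,0],[0,0,0],[0,0,0],[0,0,0]], delta_rot=[[0,0,0],[0,0,0],[0,0,0],[0,0,0],[0,0,0]])

```text
clock: 46.0
position: [0.6789, 0.2571, 0.303]
tool_rot: [-3.097, 0.398, 0.39]
force: [-0.3, -0.1, -0.1]
grip_width: 0.0256
finger_force: 0.0
```

>>> apply_moves(linear=[[0,0,0],[0,0,0],[0,0,0],[0,0,0],[0,0,0]], delta_rot=[[0,0,0],[0,0,0],[0,0,0],[0,0,0],[0,0,0]])

```text
clock: 46.42
position: [0.6789, 0.2571, 0.3029]
tool_rot: [-3.097, 0.398, 0.39]
force: [0.4, 0.4, 0.2]
grip_width: 0.0259
finger_force: 0.0
```

>>> apply_moves(linear=[[0,0,0],[0,0,0],[0,0,0],[0,0,0],[0,0,0]], delta_rot=[[0,0,0],[0,0,0],[0,0,0],[0,0,0],[0,0,0]])

```text
clock: 46.83
position: [0.6789, 0.2571, 0.3029]
tool_rot: [-3.097, 0.398, 0.39]
force: [0.3, -0.5, -0.5]
grip_width: 0.0256
finger_force: 0.0
```

>>> apply_moves(linear=[[0,0,0],[0,0,0],[0,0,0],[0,0,0],[0,0,0]], delta_rot=[[0,0,0],[0,0,0],[0,0,0],[0,0,0],[0,0,0]])

```text
clock: 47.25
position: [0.6789, 0.2571, 0.3029]
tool_rot: [-3.097, 0.398, 0.39]
force: [-0.5, 0.4, 0.4]
grip_width: 0.0252
finger_force: 0.0
```

>>> apply_moves(linear=[[0,0,0],[0,0,0],[0,0,0],[0,0,0],[0,0,0]], delta_rot=[[0,0,0],[0,0,0],[0,0,0],[0,0,0],[0,0,0]])

```text
clock: 47.67
position: [0.6789, 0.2571, 0.303]
tool_rot: [-3.097, 0.398, 0.39]
force: [0.2, 1.0, 0.2]
grip_width: 0.0257
finger_force: 0.0
```

>>> apply_moves(linear=[[0,0,0],[0,0,0],[0,0,0],[0,0,0],[0,0,0]], delta_rot=[[0,0,0],[0,0,0],[0,0,0],[0,0,0],[0,0,0]])

```text
clock: 48.08
position: [0.6789, 0.2571, 0.303]
tool_rot: [-3.097, 0.398, 0.39]
force: [0.4, -0.2, -1.3]
grip_width: 0.0256
finger_force: 0.0
```

>>> apply_moves(linear=[[0,0,0],[0,0,0],[0,0,0],[0,0,0],[0,0,0]], delta_rot=[[0,0,0],[0,0,0],[0,0,0],[0,0,0],[0,0,0]])

```text
clock: 48.5
position: [0.6789, 0.2571, 0.3029]
tool_rot: [-3.097, 0.398, 0.39]
force: [-0.1, 0.1, -0.2]
grip_width: 0.0257
finger_force: 0.0
```

>>> apply_moves(linear=[[0,0,0],[0,0,0],[0,0,0],[0,0,0],[0,0,0]], delta_rot=[[0,0,0],[0,0,0],[0,0,0],[0,0,0],[0,0,0]])

```text
clock: 48.92
position: [0.6789, 0.2571, 0.303]
tool_rot: [-3.097, 0.398, 0.39]
force: [0.6, 0.2, -0.0]
grip_width: 0.0258
finger_force: 0.0
```

>>> apply_moves(linear=[[0,0,0],[0,0,0],[0,0,0],[0,0,0],[0,0,0]], delta_rot=[[0,0,0],[0,0,0],[0,0,0],[0,0,0],[0,0,0]])

```text
clock: 49.33
position: [0.6789, 0.2571, 0.303]
tool_rot: [-3.097, 0.398, 0.39]
force: [0.5, -0.0, -0.3]
grip_width: 0.0255
finger_force: 0.0
```

>>> apply_moves(linear=[[0,0,0],[0,0,0],[0,0,0],[0,0,0],[0,0,0]], delta_rot=[[0,0,0],[0,0,0],[0,0,0],[0,0,0],[0,0,0]])

```text
clock: 49.75
position: [0.6789, 0.2571, 0.303]
tool_rot: [-3.097, 0.398, 0.39]
force: [-0.6, -0.3, -0.8]
grip_width: 0.0259
finger_force: 0.0
```

>>> apply_moves(linear=[[0,0,0],[0,0,0],[0,0,0],[0,0,0],[0,0,0]], delta_rot=[[0,0,0],[0,0,0],[0,0,0],[0,0,0],[0,0,0]])

```text
clock: 50.17
position: [0.6789, 0.2571, 0.3029]
tool_rot: [-3.097, 0.398, 0.39]
force: [-0.6, -0.4, -0.1]
grip_width: 0.0255
finger_force: 0.0
```

>>> apply_moves(linear=[[0,0,0],[0,0,0],[0,0,0],[0,0,0],[0,0,0]], delta_rot=[[0,0,0],[0,0,0],[0,0,0],[0,0,0],[0,0,0]])

```text
clock: 50.58
position: [0.6789, 0.2571, 0.3029]
tool_rot: [-3.097, 0.398, 0.39]
force: [0.5, -0.4, 0.2]
grip_width: 0.0253
finger_force: 0.0
```

>>> apply_moves(linear=[[0,0,0],[0,0,0],[0,0,0],[0,0,0],[0,0,0]], delta_rot=[[0,0,0],[0,0,0],[0,0,0],[0,0,0],[0,0,0]])

```text
clock: 51.0
position: [0.6789, 0.2571, 0.303]
tool_rot: [-3.097, 0.398, 0.39]
force: [-0.8, -0.1, -0.5]
grip_width: 0.0257
finger_force: 0.0
```

>>> apply_moves(linear=[[0,0,0],[0,0,0],[0,0,0],[0,0,0],[0,0,0]], delta_rot=[[0,0,0],[0,0,0],[0,0,0],[0,0,0],[0,0,0]])

```text
clock: 51.42
position: [0.6789, 0.2571, 0.3029]
tool_rot: [-3.097, 0.398, 0.39]
force: [0.5, 0.7, -0.5]
grip_width: 0.0252
finger_force: 0.0
```

```bash
python3 - <<'E'
from h import *
print(monitor.observe()['clock'], workorder.job_done())
E
```

```text
the job is handed in; nothing more can be done
51.4167 None
```

I handed the job in at 51.4 s: all five beads are in the dish and the scoop hangs released by its eye on the peg, still swinging slightly when last measured (about ±2 cm at 44 s).

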